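# Dispense one jar of cream base and log it on the stroke counter

### The arm

A 7-joint arm with a two-finger parallel gripper is mounted at the origin on the work surface. World frame = base frame: x ahead of the robot, y to its left, z up, the work surface at z = 0. Lengths are in m, angles in rad, forces in N, time in s.
With the tool pointing down it reaches from about 0.35 to 0.9 m from the base axis. Payload 7.2 kg.
Tool frame: the origin (TCP) lies on the centre line of the jaws, within the pads' length; the fingertips stand bot.tip_reach ahead of it and the grasp point (between the pads) lies 3 mm ahead of it (bot.tip_reach is the distance from the TCP to the fingertips, in m); z points along the fingers, y is the direction in which the jaws open and shut (so a half turn about z gives the same grasp; the last joint's range is limited). The gripper opens to 88 mm and grips with 3 to 60 N. Pads are 20 mm wide; open, the fingers measure 115 mm over their backs; the gripper's body (75 mm by 178 mm) begins 61 mm behind the grasp point.
Start: joints at [1.229, 0.411, -0.013, 1.596, 0.006, 1.134, -0.082], TCP at [0.169, -0.602, 0.245] pointing down, gripper open.
Joint ranges: [-2.95, 2.95], [-0.29, 1.99], [-1.47, 1.44], [0.14, 2.54], [-1.03, 4.17], [0.13, 1.85], [-2.86, 2.86]. Speed limits (rad/s): [2.39, 2.39, 3.01, 3.01, 3.14, 3.14, 3.14].

### API

Orientations are given as a 3x3 rotation matrix whose columns are the frame's x, y, z axes.
In Python, from bench import sensors, grab_frame, bot, masks_of, spot_point gives the robot as it stands. The module is installed in compiled form; this text tells all that it offers.
- The arm moves only by the tool drive_tool, never from a script. Its argument "moves" is one flat list of numbers, 6 for each row, row after row: the shift along the world's x, y, z in m, then the turn, a rotation vector about the world's x, y, z in rad. A call has 1 to 10 rows; each row is the pose to reach, as a shift and turn from the pose commanded when the call began; what a row does not reach only later rows make up. A row lasts 1/12 s, in which the tool goes at most 41.7 mm and 7.16 degrees, less where a joint would pass 70% of its speed; a pose out of reach is approached as far as the arm can. A call with a gripper value outside its range is refused whole. "jaw" is the closure, from -1 (fully open) to 1 (shut), so that 0 is half open, set as the call begins (left out, the last holds). The fingers move at their own pace and stop on an object; the grip force is fixed at half the most. Time passes only in rows, so rows that repeat a pose let the fingers close. It gives the time, the measured TCP pose, the force and the opening at its end, in the units of the state.
- sensors.get_state(): the state, without advancing time (a new reading comes with each control period).
- grab_frame(name): name is "side" or "top" or "wrist"; returns a dict with "image" (400x640x3 uint8, red, green, blue), "K" (3x3 intrinsics, pixels), "pose" (4x4, takes a point from camera to world coordinates); the wrist camera has in their place "mount" (4x4, takes a point from camera to tool coordinates, whose origin is the TCP and whose axes are the flange's). Camera axes: x right, y down, z forward; pixel columns grow to the right and rows downward; lengths in m; the calibration is good to about 2 mm. The wrist camera is an equidistant fisheye: a pixel r from the principal point sees the ray r / f radians off the axis. A picture is of the moment at which its call begins: read the wrist's pose just before it. There is no depth.
- bot.finish_job(): hands the job in, once; it reports no verdict.
Trained networks look in the newest picture that a camera, given by its name, has taken for a name from the list of things; names that differ only in an ending like _2 or _b are one class to them, and where a whole thing is asked for, a point or a joint stands for the part that bears it (a point fixed in the world has none). Each returns a list of dicts, best first, with "conf" (0 to 1); they miss things now and then, are a little off and sometimes report something else, mostly with a low value. They report only what shows in the picture. A call takes as long as a camera call. They do not tell look-alikes from the thing itself.
- masks_of(thing, camera): "mask" (400x640 bool, what is visible of it) and "extent" ([left, top, right, bottom] in pixels, round what is visible of it).
- spot_point(thing, camera): "location" ([row, column] in pixels: a listed point, or the origin of a listed thing).
The state is a dict: "time_s": time; "qpos": joint angles; "dq": joint speeds; "effort": joint torques, N m; "position": TCP position; "tcp_rot": TCP orientation; "contact_force": force on the tool from outside, world axes, zero at the start; "ft_torque": the same for the moment, N m; "gripper_width": finger opening in m.
Only numpy, scipy, OpenCV 4.12 (cv2) and the standard library are available. Lean on these libraries where they do the work, as an engineer would, in place of code of your own. Each camera call takes 0.05 s, during which the arm holds its last target.

### The job

Stand the empty open jar upright on the drip tray of the cream dispenser, centred under the spout, and let go of it; then press the pump head fully down to its stop and let it come back up. Then log the jar on the stroke counter: swing its red-knobbed lever all the way to its stop and release it so that it springs fully home, leaving the jar where it stands, never tipping it, and not disturbing the other containers.

Things in the scene. Friction and masses are not known exactly. Their poses are not given: they have to be found in the camera images.
- jar: the empty, open ointment jar, white plastic, loose on the bench, about 45 g (it varies): round, outer diameter 62 mm, height 76 mm, wall 3 mm, lidless. Origin: centre of its underside; z up.
- dispenser: fixed cream dispenser: white 1-litre bottle (84 mm across, strap 88 mm) upright on a steel stand, blue long-nosed pump on top. Origin: on the bench under the bottle's axis; -x is the way the spout points, roughly to the robot. The stand is 110 mm wide, from x = -148 to +58 mm; the part in front of the bottle is the flat slotted drip tray, its top 12 mm above the bench.
- spout_tip (a point): mouth of the spout, pointing down: 88 mm in front of the bottle's axis, 229 mm above the bench with the pump up; it moves with the pump head. The jar belongs under it. Spout and pump hang over that place, so a vertical gripper cannot set the jar there: lean the tool about 30 degrees, its wrist away from the bottle, towards the side the spout points to.
- pump_top (a point): centre of the flat top of the blue pump head, a disc 40 mm across and 20 mm high on the bottle's axis; 270 mm above the bench when up.
- pump (a joint): travel of the pump head: 0 = up, 0.020 m = fully down on its stop. A spring pushes it up: about 4 N to start it, 10 N at the stop.
- counter: fixed mechanical stroke counter: grey housing with a window of white number drums on a dark steel base, 120 mm (x) by 124 mm (y); the housing's top is 100 mm above the bench. Origin: on the bench, centre of the base. Its -x axis is the way the drums face, roughly to the robot. The lever is on its -y side.
- lever_knob (a point): centre of the lever's red ball knob, 25 mm in diameter, at the end of a steel rod 10 mm thick; 157 mm above the bench when home.
- lever_pivot (a point): the point on the lever's horizontal shaft in the plane in which the lever swings: 52 mm to the counter's -y side of its origin, 62 mm above the bench. The shaft lies along the counter's y axis. The knob's centre is 105 mm from it.
- counter_lever (a joint): angle of the lever: 0 = home, leaning 0.45 rad from upright away from the robot (counter +x); it is pulled towards the robot (counter -x) to its stop at 0.90 rad, leaning 0.45 rad the other way. A spring brings it home by itself: about 1 N at the knob to start it, 3 N at the stop.
- filled_jar: bystander: a closed white jar with a red lid, 72 mm across, 78 mm high, loose. Origin: centre of its underside.
- amber_bottle: bystander: a brown glass bottle with a red cap, 60 mm across, 119 mm high, loose. Origin: centre of its underside.
- carton: bystander: a white folding carton with a red band, 45 by 75 mm, 88 mm high, loose. Origin: centre of its underside.
Not all that is in view belongs to the job. What is shaped like the jar but green, pink or purple is not meant.

How it is judged:
By the outcome, as a careful person would: the job done as asked, in the order asked, and still so for the second after the job is handed in, with the robot touching nothing.
It also fails if it takes over 72 s, if anything falls off the work surface, if the arm or the gripper's body presses on something with over 40 N, if the wrist force passes 120 N, or if a joint passes its speed limit or range.

## Working session

There is one attempt and no reset: what is moved stays moved. The work goes in short steps, Python scripts to look and compute and a tool call to move; the robot and the scene stay as the last step left them, time stands still between calls to the robot, and variables do not carry over. Pictures are saved under pics/ and viewed, and the job is handed in when it is done.

Besides the shell and the picture viewer there is one more tool, called after "Request:" by a JSON object that holds its "name" and its "arguments", one argument or row to a line. drive_tool: Moves the arm, as the interface text tells. Its arguments: {"type":"object","properties":{"moves":{"type":"array"},"jaw":{"type":"number"}},"required":["moves"]}

```bash
mkdir -p pics
python3 - <<'E'
from bench import sensors, grab_frame, bot, masks_of, spot_point
import cv2,numpy as np
print(bot.tip_reach, sensors.get_state())
for n in ["side","top"]:
    f=grab_frame(n); cv2.imwrite(f"pics/{n}0.png",f["image"][:,:,::-1]); print(n,f["K"].tolist(),np.round(f["pose"],4).tolist())
    for t in ["jar","filled_jar","amber_bottle","carton","dispenser","counter"]:
        print(t,[(round(float(d["conf"]),2),[int(v) for v in d["extent"]]) for d in masks_of(t,n)], [(round(float(d["conf"]),2),np.round(d["location"],1).tolist()) for d in spot_point(t,n)])
    for t in ["spout_tip","pump_top","lever_knob","lever_pivot"]:
        print(t, [(round(float(d["conf"]),2),np.round(d["location"],1).tolist()) for d in spot_point(t,n)])
print(sensors.get_state()["time_s"])
E
```

```text
0.022 {'time_s': 0.0, 'qpos': array([ 1.22878956,  0.41191032, -0.01266542,  1.59702523,  0.00562721,
        1.1342729 , -0.08219219]), 'dq': array([-0.00054404,  0.00134282,  0.00053649, -0.00088235,  0.0001662 ,
       -0.00129973,  0.00164835]), 'effort': array([-3.60944989e-05, -5.87957954e+01,  6.42273445e-01, -2.91076845e+01,
       -5.37859078e-02,  1.81861088e-02,  1.29081118e-04]), 'position': array([ 0.16880467, -0.60130093,  0.24381051]), 'tcp_rot': array([[ 9.62748172e-01,  2.70399015e-01, -5.74358631e-04],
       [ 2.70399580e-01, -9.62747059e-01,  1.47249061e-03],
       [-1.54802073e-04, -1.57294397e-03, -9.99998751e-01]]), 'contact_force': array([-0.64772607, -0.63870624, -0.45184014]), 'ft_torque': array([-0.00621418,  0.01083727, -0.01607193]), 'gripper_width': 0.0875858447575201}
side [[411.45742334999284, 0.0, 318.9802210984383], [0.0, 411.45742334999284, 198.1819426155296], [0.0, 0.0, 1.0]] [[0.9809, -0.1057, 0.1636, 0.397], [-0.1947, -0.556, 0.8081, -0.8122], [0.0055, -0.8245, -0.5659, 0.7199], [0.0, 0.0, 0.0, 1.0]]
jar [(0.83, [256, 194, 277, 229]), (0.79, [31
[... 1164 characters left out ...]
194, 359, 219])] [(0.9, [253.1, 282.1]), (0.86, [208.2, 345.1]), (0.84, [256.3, 346.7]), (0.63, [262.4, 316.1])]
filled_jar [(0.82, [262, 146, 290, 176])] [(0.82, [165.3, 280.6])]
amber_bottle [(0.85, [313, 145, 330, 168])] [(0.76, [162.7, 322.2])]
carton [(0.73, [339, 144, 369, 170]), (0.59, [303, 216, 324, 236]), (0.31, [426, 194, 446, 236])] [(0.78, [160.0, 351.0])]
dispenser [(0.97, [395, 188, 446, 261]), (0.75, [300, 214, 325, 238])] [(0.97, [210.3, 414.0])]
counter [(0.94, [207, 187, 261, 238])] [(0.87, [220.1, 235.3])]
spout_tip [(0.77, [235.0, 441.6])]
pump_top [(0.76, [204.6, 435.2]), (0.39, [225.4, 312.6])]
lever_knob [(0.43, [192.3, 239.7])]
lever_pivot [(0.7, [210.0, 249.7])]
1.7
```

Run:
```python
import cv2
a=cv2.imread("pics/side0.png"); b=cv2.imread("pics/top0.png")
cv2.imwrite("pics/a.png",cv2.resize(a[130:400,220:440],None,fx=2.2*1,fy=2.2,interpolation=cv2.INTER_CUBIC))
cv2.imwrite("pics/b.png",cv2.resize(b[120:290,190:460],None,fx=2.9,fy=2.9,interpolation=cv2.INTER_CUBIC))
```

```text
(no output)
```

View pics/a.png

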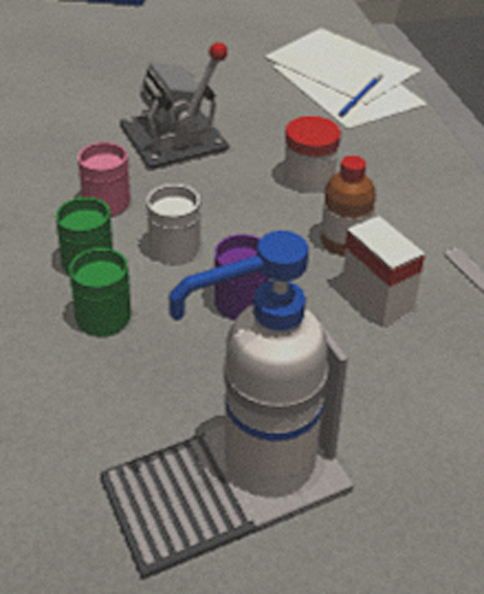

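View pics/b.png

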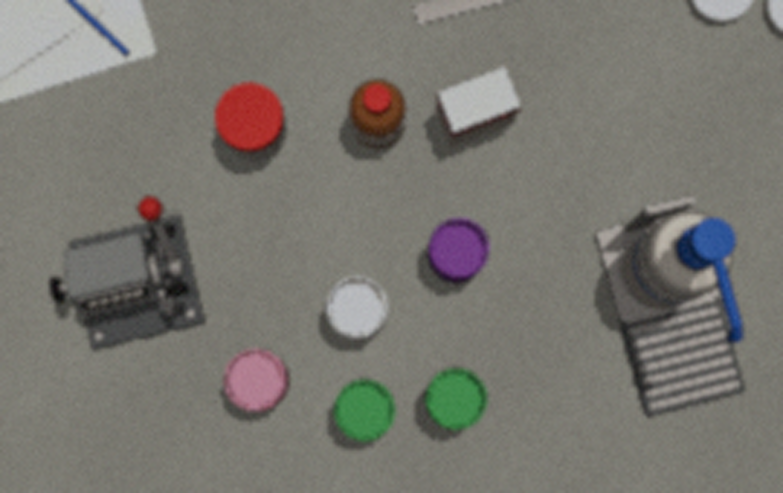

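View pics/side0.png

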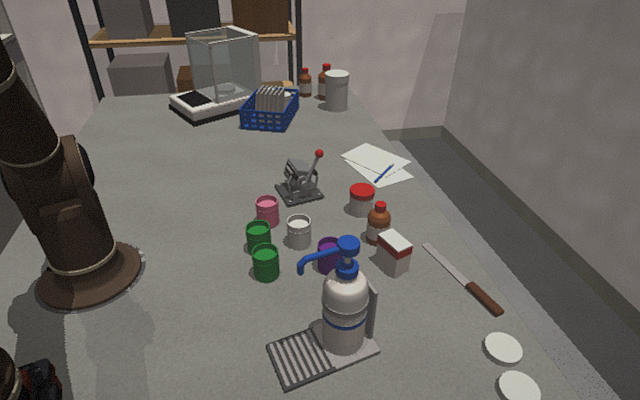

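```bash
cat > h.py <<'E'
from bench import sensors, grab_frame, bot, masks_of, spot_point
import cv2,numpy as np
from scipy.optimize import least_squares
C={}
def cam(n):
    f=grab_frame(n); C[n]=f; return f
def proj(n,P):
    f=C[n];T=np.linalg.inv(f["pose"]);p=np.atleast_2d(P)@T[:3,:3].T+T[:3,3];u=p@f["K"].T;return u[:,:2]/u[:,2:]
def ray(n,rc):
    f=C[n];d=f["pose"][:3,:3]@np.linalg.solve(f["K"],[rc[1],rc[0],1]);return f["pose"][:3,3],d
def atz(n,rc,z):
    o,d=ray(n,rc);return o+d*(z-o[2])/d[2]
def tri(a,b):
    (o1,d1),(o2,d2)=ray("side",a),ray("top",b)
    A=np.c_[d1,-d2];s=np.linalg.lstsq(A,o2-o1,rcond=None)[0];p,q=o1+s[0]*d1,o2+s[1]*d2
    return (p+q)/2,np.linalg.norm(p-q)
def jaroutline(n,x,y,z0=0,r=.031,h=.076):
    t=np.linspace(0,2*np.pi,72)
    P=np.r_[np.c_[x+r*np.cos(t),y+r*np.sin(t),0*t+z0],np.c_[x+r*np.cos(t),y+r*np.sin(t),0*t+z0+h]]
    return cv2.convexHull(proj(n,P).astype(np.float32))[:,0]
E
python3 - <<'E'
from h import *
cam("side");cam("top")
np.set_printoptions(precision=4,suppress=True)
print("knob",tri((154,320.3),(192.3,239.7)), atz("top",(192.3,239.7),.157),atz("side",(154,320.3),.157))
print("pivot",tri((187.9,304.4),(210,249.7)))
print("spout",tri((273.6,300.6),(235,441.6)), atz("top",(235,441.6),.229),atz("side",(273.6,300.6),.229))
print("pump",tri((243.1,350.6),(204.6,435.2)), atz("top",(204.6,435.2),.27),atz("side",(243.1,350.6),.27))
print("disp",atz("top",(210.3,414),0),atz("side",(341.3,345),0))
print("counter",atz("top",(220.1,235.3),0),atz("side",(191.1,298),0))
print("jar",atz("top",(226.2,312.4),.07),atz("side",(242,300.1),0))
# white mask jar fit
for n in("top","side"):
    m=masks_of("jar",n)
    for d in m:
        e=d["extent"];cx,cy=(e[0]+e[2])/2,(e[1]+e[3])/2
        t=(312.4,226) if n=="top" else (299,232)
        if np.hypot(cx-t[0],cy-t[1])<8:
            def f(p):
                o=jaroutline(n,*p);return np.r_[o.min(0),o.max(0)]-np.array([e[0],e[1],e[2],e[3]])
            s=least_squares(f,[.37,0.02]);print("jarfit",n,s.x,s.fun)
def allpts():
    for t in ["filled_jar","amber_bottle","carton"]:
        for d in spot_point(t,"top")[:2]: print(t,atz("top",d["location"],0))
allpts()
for (r,c) in [(253.1,282.1),(208.2,345.1),(256.3,346.7),(262.4,316.1)]: print(atz("top",(r,c),0))
E
```

```text
knob (array([0.6058, 0.224 , 0.1493]), np.float64(0.007866883315745081)) [0.6006 0.223  0.157 ] [0.6069 0.2103 0.157 ]
pivot (array([0.5612, 0.2119, 0.046 ]), np.float64(0.0036868742162883823))
spout (array([ 0.4664, -0.3234,  0.2295]), np.float64(0.0015070764416043288)) [ 0.4671 -0.3236  0.229 ] [ 0.4657 -0.323   0.229 ]
pump (array([ 0.5494, -0.3032,  0.2643]), np.float64(0.011018761482830909)) [ 0.5432 -0.3008  0.27  ] [ 0.5531 -0.3095  0.27  ]
disp [ 0.5598 -0.2961  0.    ] [ 0.5565 -0.3034  0.    ]
counter [0.5374 0.2638 0.    ] [0.5474 0.2671 0.    ]
jar [0.5088 0.0212 0.07  ] [0.5151 0.022  0.    ]
jarfit top [0.4935 0.0195] [-0.8899  6.5584 -0.8768  5.4101]
jarfit side [0.5069 0.0159] [-0.0603  0.2622  0.4754 -0.0987]
filled_jar [0.7142 0.1304 0.    ]
amber_bottle [ 0.7123 -0.0115  0.    ]
carton [ 0.7238 -0.1095  0.    ]
[0.4325 0.1179 0.    ]
[ 0.5697 -0.0803  0.    ]
[ 0.4196 -0.0822  0.    ]
[0.4022 0.0128 0.    ]
```

```bash
sed -i 's/return cv2.convexHull(proj(n,P).astype(np.float32))\[:,0\]/return proj(n,P)/' h.py
python3 - <<'E'
from h import *
cam("side");cam("top")
np.set_printoptions(precision=4,suppress=True)
for n in("top","side"):
    hsv=cv2.cvtColor(C[n]["image"],cv2.COLOR_RGB2HSV)
    for d in masks_of("jar",n):
        e=d["extent"];m=d["mask"]
        def f(p):
            o=jaroutline(n,*p);return np.r_[o.min(0),o.max(0)]-(np.array(e)+[0,0,0,0])
        s=least_squares(f,[.37,0.02]);print("jarfit",n,s.x,s.fun,"sat",np.median(hsv[m][:,1]),e)
# red knob, blue head colour blobs
for n in("top","side"):
    im=C[n]["image"];hsv=cv2.cvtColor(im,cv2.COLOR_RGB2HSV)
    red=((hsv[...,0]<8)|(hsv[...,0]>172))&(hsv[...,1]>140)&(hsv[...,2]>70)
    k,l,st,ce=cv2.connectedComponentsWithStats(red.astype(np.uint8))
    print(n,"red",[(st[i].tolist(),ce[i][::-1].round(1).tolist()) for i in range(1,k) if st[i][4]>15])
    bl=((hsv[...,0]>100)&(hsv[...,0]<130))&(hsv[...,1]>120)
    k,l,st,ce=cv2.connectedComponentsWithStats(bl.astype(np.uint8))
    print(n,"blue",[(st[i].tolist(),ce[i][::-1].round(1).tolist()) for i in range(1,k) if st[i][4]>30])
a=C["top"]["image"][180:265,385:455,::-1]; b=C["side"]["image"][140:215,260:340,::-1]
c=C["side"]["image"][225:345,285:395,::-1]
cv2.imwrite("pics/c.png",cv2.resize(a,None,fx=7,fy=7,interpolation=cv2.INTER_CUBIC))
cv2.imwrite("pics/d.png",cv2.resize(b,None,fx=7,fy=7,interpolation=cv2.INTER_CUBIC))
cv2.imwrite("pics/e.png",cv2.resize(c,None,fx=4.8,fy=4.8,interpolation=cv2.INTER_CUBIC))
E
```

```text
jarfit top [0.4367 0.1233] [-0.4264 -1.4545  0.4488  1.5124] sat 74.0 [267.9, 241.9, 289.9, 260.3]
jarfit top [ 0.5718 -0.0848] [-0.0505  0.9316  0.0481 -0.9696] sat 135.0 [336.7, 193.2, 358.0, 218.3]
jarfit top [0.401  0.0134] [-1.402  -1.386   1.4019  1.3635] sat 135.0 [306.3, 253.4, 324.6, 271.9]
jarfit top [ 0.4113 -0.0838] [ 0.7531  0.702  -0.7151 -0.6904] sat 134.0 [336.5, 247.3, 359.7, 269.9]
jarfit top [0.5072 0.0141] [ 1.3955 -0.6496 -1.3955  0.6842] sat 7.0 [302.9, 216.8, 326.6, 237.8]
jarfit side [0.4395 0.1299] [-1.3317 -0.1246  1.3913  0.0056] sat 104.0 [256.2, 193.0, 277.5, 227.8]
jarfit side [0.5093 0.0203] [ 0.0395 -0.3139 -0.041   0.2795] sat 21.0 [285.2, 213.2, 309.7, 250.2]
jarfit side [ 0.5676 -0.0907] [ 1.2301  1.0973 -1.1769 -0.8788] sat 101.0 [314.5, 235.8, 343.1, 278.6]
jarfit side [0.4137 0.019 ] [-0.7493 -3.4987  0.7885  3.0224] sat 111.0 [248.3, 220.8, 273.2, 252.5]
jarfit side [ 0.7244 -0.0984] [ 5.577   5.6067 -5.3174 -4.498 ] sat 29.0 [371.7, 225.6, 411.2, 275.7]
jarfit side [ 0.4161 -0.0778] [-0.6407 -1.8656  0.6759  1.5908] sat 109.0 [251.5, 243.0, 278.5, 281.0]
top red [([264, 149, 23, 23, 428], [160.1, 275.4]), ([315, 149, 10, 11, 89], [153.6, 319.5]), ([564, 161, 21, 21, 265], [171.2, 573.8]), ([612, 167, 13, 14, 126], [173.6, 617.8]), ([238, 188, 7, 8, 46], [191.5, 241.2])]
top blue [([208, 114, 25, 24, 33], [125.6, 220.1]), ([0, 183, 95, 89, 3790], [233.5, 47.9]), ([424, 196, 22, 42, 333], [209.5, 435.4])]
side red [([323, 64, 7, 6, 26], [66.0, 326.5]), ([302, 68, 6, 5, 18], [69.6, 305.0]), ([316, 150, 7, 7, 38], [152.5, 319.0]), ([350, 183, 25, 15, 282], [189.6, 362.1]), ([375, 201, 11, 11, 72], [204.9, 380.6]), ([397, 247, 15, 12, 57], [252.7, 404.2])]
side blue [([238, 89, 61, 43, 963], [114.9, 266.3]), ([375, 166, 16, 16, 32], [174.2, 381.9]), ([297, 235, 63, 40, 684], [250.2, 333.4]), ([336, 258, 23, 22, 296], [268.8, 347.3]), ([328, 319, 37, 11, 78], [326.1, 346.2])]
```

View pics/c.png

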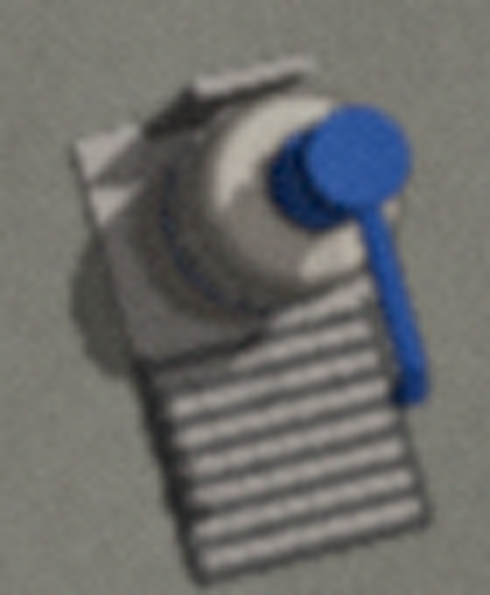

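View pics/d.png

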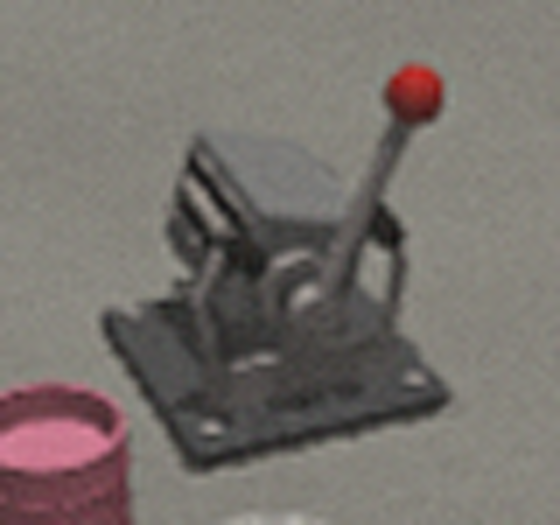

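View pics/e.png

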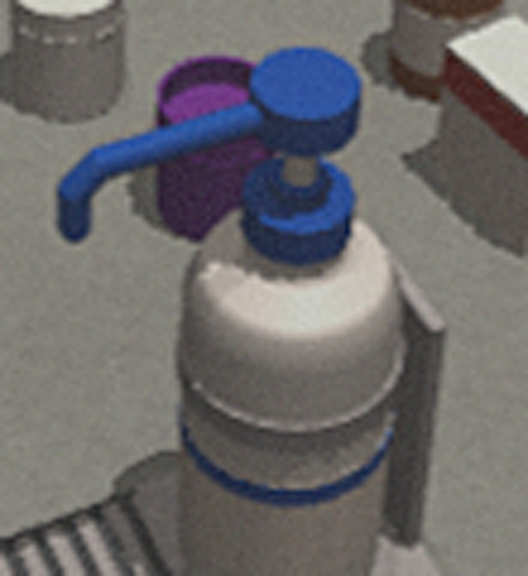

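Run:
```python
from h import *
cam("side");cam("top")
np.set_printoptions(precision=4,suppress=True)
def fit(obs,p0,nz):
    def P(p,q):
        c,s=np.cos(p[2]),np.sin(p[2]);z=q[2] if q[2] is not None else p[3]
        return np.array([p[0]+c*q[0]-s*q[1],p[1]+s*q[0]+c*q[1],z])
    def f(p): return np.concatenate([(proj(n,P(p,q))[0]-uv) for n,q,uv in obs])
    s=least_squares(f,p0,loss="soft_l1");print(s.x);print(s.fun.reshape(-1,2));return s.x
D=[("top",(0,0,.27),(436.1,202.6)),("top",(-.088,0,.229),(442.8,235)),("top",(-.148,.055,.012),(414,263.3)),("top",(-.148,-.055,.012),(446.1,254.3)),
("side",(0,0,.27),(348.5,241.7)),("side",(-.088,0,.229),(300.6,274)),("side",(-.148,.055,.012),(267.3,347.3)),("side",(-.148,-.055,.012),(287.3,390.5)),("side",(.058,-.055,None),(380,351.4)),("top",(.058,.055,None),(395.7,201.1))]
p=fit(D,[.55,-.3,.2,.01],1)
c,s=np.cos(p[2]),np.sin(p[2]);print("spout xy",p[0]-.088*c,p[1]-.088*s)
k=(.105*np.sin(.45),-.052,.062+.105*np.cos(.45));print(k)
Cn=[("top",k,(241.2,191.8)),("side",k,(319.2,153.2)),("top",(.06,-.062,None),(252,194)),("top",(-.06,-.062,None),(260.7,231)),("top",(-.06,.062,None),(222.8,240)),
("side",(.06,-.062,None),(324.3,196.9)),("side",(-.06,-.062,None),(287.9,206.7)),("side",(-.06,.062,None),(274.7,185.4))]
p=fit(Cn,[.54,.26,.2,.01],1)
c,s=np.cos(p[2]),np.sin(p[2])
print("knob",p[0]+c*k[0]-s*k[1],p[1]+s*k[0]+c*k[1])
print("pivot",p[0]-s*k[1],p[1]+c*k[1])
```

```text
[ 0.551  -0.3032  0.2608  0.0013]
[[-0.1065 -1.0256]
 [-0.3399  0.4264]
 [ 0.201   0.3364]
 [ 2.313  -0.4773]
 [-0.0476 -0.8885]
 [ 0.4616  0.7962]
 [-2.7848 -2.9282]
 [-1.8595  0.9656]
 [ 1.0749  0.0883]
 [-1.4537 -1.0206]]
spout xy 0.4659853780274809 -0.3258416025637111
(np.float64(0.045671381081679174), -0.052, np.float64(0.15654694574703107))
[0.5476 0.2574 0.231  0.0053]
[[ 0.5815 -0.6911]
 [-0.3778 -0.0958]
 [ 0.1027 -0.5848]
 [ 0.1075 -0.5543]
 [-0.9292  0.1768]
 [-0.1621  0.2519]
 [-0.2381 -0.3154]
 [-0.8478  0.4116]]
knob 0.6039915858526966 0.21724254654944902
pivot 0.5595336379176992 0.20678473055771285
```

Request:
{"name": "drive_tool", "arguments": {
  "moves": [0.013,0.03,0.012,0.014,-0.05,0,0.026,0.06,0.024,0.028,-0.1,0,0.04,0.09,0.036,0.042,-0.15,0,0.053,0.12,0.048,0.056,-0.2,0,0.066,0.15,0.055,0.07,-0.25,0,0.08,0.18,0.056,0.084,-0.3,0,0.093,0.21,0.056,0.098,-0.35,0,0.108,0.24,0.056,0.112,-0.4,0,0.123,0.27,0.056,0.127,-0.45,0,0.138,0.3,0.056,0.1416,-0.504,0],
  "jaw": -1
}}

```text
time_s: 3.18
position: [0.3075, -0.3005, 0.3011]
tcp_rot: [[0.833, 0.27, 0.483], [0.234, -0.963, 0.135], [0.502, 0.001, -0.865]]
contact_force: [1.1, -0.0, 0.7]
gripper_width: 0.0876
```

Request:
{"name": "drive_tool", "arguments": {
  "moves": [0.013,0.03,0,0,0,0,0.026,0.06,0,0,0,0,0.04,0.09,0,0,0,0,0.053,0.12,0,0,0,0,0.066,0.15,0,0,0,0,0.08,0.18,0,0,0,0,0.093,0.21,0,0,0,0,0.108,0.24,0,0,0,0,0.123,0.27,0,0,0,0,0.138,0.3,0,0,0,0]
}}

```text
time_s: 4.02
position: [0.4454, 0.0001, 0.301]
tcp_rot: [[0.833, 0.271, 0.482], [0.235, -0.963, 0.134], [0.501, 0.001, -0.866]]
contact_force: [-0.3, -1.1, -0.2]
gripper_width: 0.088
```

```bash
cat >> h.py <<'E'
def wcam():
    s=sensors.get_state(); f=grab_frame("wrist")
    T=np.eye(4);T[:3,:3]=s["tcp_rot"];T[:3,3]=s["position"]
    f["pose"]=T@f["mount"]; C["wrist"]=f; return f
def wproj(P):
    f=C["wrist"];T=np.linalg.inv(f["pose"]);p=np.atleast_2d(P)@T[:3,:3].T+T[:3,3]
    r=np.hypot(p[:,0],p[:,1]);th=np.arctan2(r,p[:,2]);k=f["K"]
    return np.c_[k[0,2]+k[0,0]*th*p[:,0]/r,k[1,2]+k[1,1]*th*p[:,1]/r]
def watz(rc,z):
    f=C["wrist"];k=f["K"];a=np.array([(rc[1]-k[0,2])/k[0,0],(rc[0]-k[1,2])/k[1,1]]);th=np.linalg.norm(a)
    d=f["pose"][:3,:3]@np.r_[np.sin(th)*a/th,np.cos(th)];o=f["pose"][:3,3];return o+d*(z-o[2])/d[2]
E
python3 - <<'E'
from h import *
np.set_printoptions(precision=4,suppress=True)
f=wcam();print(f["K"],f["mount"])
for d in masks_of("jar","wrist"): 
    hsv=cv2.cvtColor(f["image"],cv2.COLOR_RGB2HSV);print(d["conf"],d["extent"],np.median(hsv[d["mask"]][:,1]))
for d in spot_point("jar","wrist"): print(d["conf"],d["location"],watz(d["location"],0))
im=f["image"][:,:,::-1].copy()
t=np.linspace(0,2*np.pi,100)
for z in(0,.076):
    for u in wproj(np.c_[.508+.031*np.cos(t),.018+.031*np.sin(t),0*t+z]): 
        if 0<=u[0]<640 and 0<=u[1]<400: cv2.circle(im,(int(u[0]),int(u[1])),0,(0,255,255),-1)
cv2.imwrite("pics/w1.png",im)
E
```

```text
[[309.7069   0.     321.6123]
 [  0.     309.7069 199.7139]
 [  0.       0.       1.    ]] [[-0.0007 -0.9525 -0.3046  0.0842]
 [ 1.     -0.0004 -0.0012 -0.0012]
 [ 0.0011 -0.3046  0.9525 -0.1397]
 [ 0.      0.      0.      1.    ]]
0.97 [278.8, 270.5, 329.7, 314.5] 175.0
0.88 [201.5, 224.1, 261.3, 266.0] 93.0
0.88 [377.9, 169.3, 432.7, 224.5] 147.0
0.64 [300.1, 193.7, 346.5, 241.6] 7.0
0.98 [224.0, 324.2] [0.5102 0.0158 0.    ]
0.91 [289.5, 307.9] [0.4087 0.0124 0.    ]
0.85 [302.3, 366.5] [ 0.4127 -0.0771  0.    ]
0.71 [250.3, 239.4] [0.4351 0.1293 0.    ]
0.67 [201.7, 396.2] [ 0.5738 -0.0833  0.    ]
0.27 [86.4, 187.2] [0.6877 0.334  0.    ]
```

View pics/w1.png

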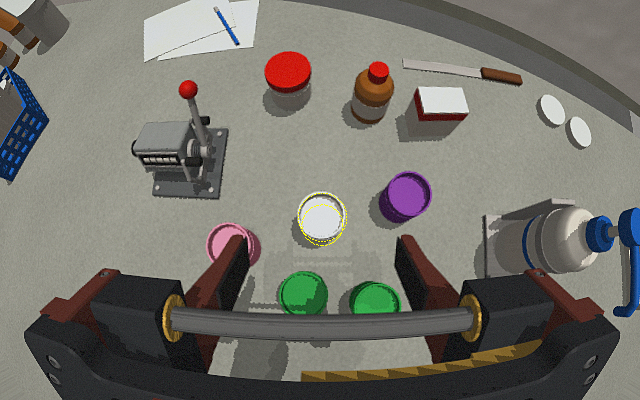

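Run:
```python
import cv2
a=cv2.imread("pics/w1.png")[180:260,270:380]
cv2.imwrite("pics/w1c.png",cv2.resize(a,None,fx=7,fy=7,interpolation=cv2.INTER_NEAREST))
```

```text
(no output)
```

View pics/w1c.png

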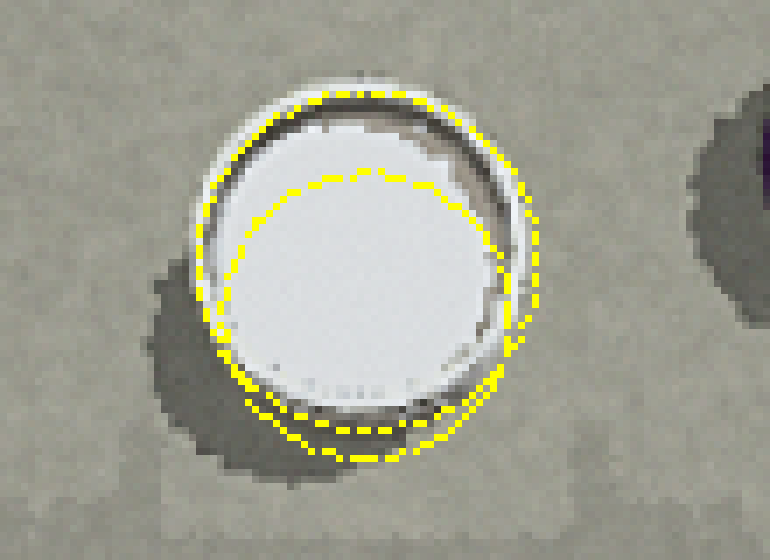

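Request:
{"name": "drive_tool", "arguments": {
  "moves": [0.032,0.009,-0.01,0,0,0,0.064,0.019,-0.03,0,0,0,0.064,0.019,-0.065,0,0,0,0.064,0.019,-0.1,0,0,0,0.064,0.019,-0.135,0,0,0,0.064,0.019,-0.17,0,0,0,0.064,0.019,-0.2,0,0,0,0.064,0.019,-0.225,0,0,0,0.064,0.019,-0.242,0,0,0,0.064,0.019,-0.248,0,0,0]
}}

```text
time_s: 5.0
position: [0.4918, 0.0048, 0.1078]
tcp_rot: [[0.865, 0.276, 0.419], [0.254, -0.961, 0.108], [0.433, 0.013, -0.901]]
contact_force: [-1.1, 0.7, -2.4]
gripper_width: 0.0878
```

Request:
{"name": "drive_tool", "arguments": {
  "moves": [0,0,0,0,0,0,0,0,0,0,0,0]
}}

```text
time_s: 5.17
position: [0.4899, 0.0056, 0.1062]
tcp_rot: [[0.868, 0.275, 0.414], [0.251, -0.961, 0.112], [0.429, 0.006, -0.903]]
contact_force: [-0.8, 0.4, 0.0]
gripper_width: 0.088
```

Run:
```python
from h import *
f=wcam();cv2.imwrite("pics/w2.png",f["image"][:,:,::-1])
s=sensors.get_state();print(s["position"],s["contact_force"])
f=cam("side");cv2.imwrite("pics/s2.png",cv2.resize(f["image"][150:300,210:400,::-1],None,fx=4,fy=4))
```

```text
[0.49069529 0.00554803 0.1073128 ] [-0.29053953 -0.34077228  1.73518903]
```

View pics/w2.png

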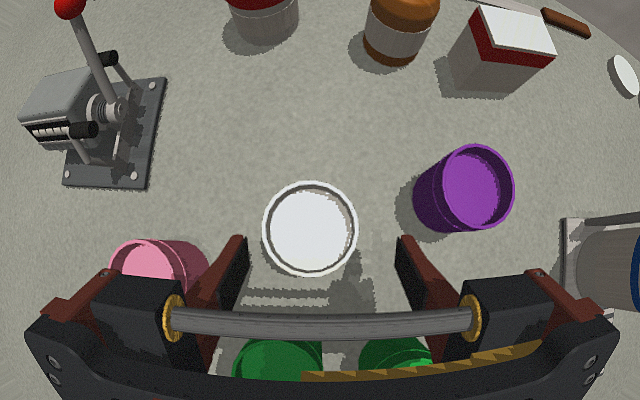

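View pics/s2.png

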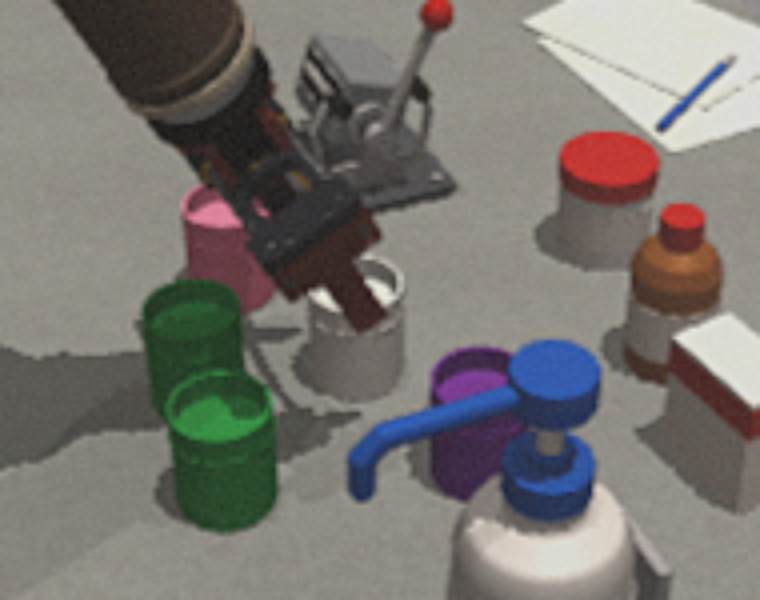

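Run:
```python
from h import *
np.set_printoptions(precision=3,suppress=True)
s=sensors.get_state();print(s["qpos"],s["tcp_rot"])
```

```text
[ 0.761  0.368 -0.924  2.341  1.058  0.238 -2.352] [[ 0.866  0.274  0.418]
 [ 0.251 -0.962  0.111]
 [ 0.432  0.009 -0.902]]
```

```bash
cat > data.py <<'E'
import numpy as np
D=[([1.22878956,0.41191032,-0.01266542,1.59702523,0.00562721,1.1342729,-0.08219219],[0.16880467,-0.60130093,0.24381051],[[.962748,.270399,-.000574],[.2703996,-.962747,.0014725],[-.0001548,-.001573,-.9999988]])]
E
python3 - <<'E'
from h import *
from data import D
import itertools
from scipy.spatial.transform import Rotation as Ro
s=sensors.get_state()
open("data.py","a").write("D.append((%r,%r,%r))\n"%(s["qpos"].tolist(),s["position"].tolist(),s["tcp_rot"].tolist()))
D.append((s["qpos"],s["position"],s["tcp_rot"]))
def R(ax,a): return Ro.from_euler(ax,a).as_matrix()
res=[]
for sg in itertools.product([1,-1],repeat=7):
    for o5 in (0,np.pi/2,np.pi,-np.pi/2):
      for yz in("y","x")[:1]:
        def f(p):
            out=[]
            for q,t,Rm in D:
                q=np.array(q)*sg
                M=R("z",q[0]+p[0])@R("y",q[1])@R("z",q[2])@R("y",q[3])@R("z",q[4]+o5)@R("y",q[5])@R("z",q[6]+p[1])
                out.append((M-np.array(Rm)).ravel())
            return np.concatenate(out)
        for p0 in itertools.product([0,1.6,3.1,-1.6],repeat=2):
            r=least_squares(f,p0);res.append((r.cost,sg,o5,r.x))
res.sort(key=lambda r:r[0])
for r in res[:6]: print(r)
E
```

```text
Still running in the background as job /tmp/bash_jobs.1000/c465a308d918 (pid 742). You'll get a notice when it ends.
```

```bash
kill -- -$(cat /tmp/bash_jobs.1000/c465a308d918/pid); cat data.py | tail -1; export OMP_NUM_THREADS=1; timeout 60 python3 - <<'E'
import numpy as np,itertools
from data import D
from scipy.spatial.transform import Rotation as Ro
def R(ax,a): return Ro.from_euler(ax,a).as_matrix()
res=[]
for s1,s3,s5,s7 in itertools.product([1,-1],repeat=4):
    # mid matrices ; R = Rz(s1q1+p0) M Rz(s7q7+p1) ; solve on data0 for p0+-p1, scan
    Ms=[R("y",q[1])@R("z",s3*q[2])@R("y",q[3])@R("z",s5*q[4])@R("y",q[5]) for q,t,r in D]
    for p0 in np.linspace(-np.pi,np.pi,181):
        A=[R("z",s1*q[0]+p0)@M for M,(q,t,r) in zip(Ms,D)]
        B=[a.T@np.array(r)@R("z",-s7*q[6]) for a,(q,t,r) in zip(A,D)]  # should all be Rz(p1)
        p1=np.arctan2(B[0][1,0],B[0][0,0])
        res.append((sum(np.linalg.norm(b-R("z",p1)) for b in B),s1,s3,s5,s7,round(p0,3),round(p1,3)))
res.sort()
for r in res[:6]: print(r)
E
```

```text
D.append(([0.7608188138801186, 0.3682121239932692, -0.9236128756200978, 2.341322095386467, 1.0580105094688395, 0.23795740173775193, -2.352222100841286],[0.49118516638032284, 0.005570089882896113, 0.10803519337376018],[[0.8661952644457533, 0.27412227748898893, 0.41780706173543924], [0.25096862468559294, -0.9616524679398012, 0.1106312809684138], [0.4321116907411477, 0.009028171993264068, -0.901774904749121]]))
(np.float64(5.208118210545866e-07), -1, -1, -1, -1, np.float64(0.0), np.float64(1.571))
(np.float64(0.021956582630949153), -1, -1, -1, -1, np.float64(-0.035), np.float64(1.536))
(np.float64(0.021957009412284036), -1, -1, -1, -1, np.float64(0.035), np.float64(1.606))
(np.float64(0.022405618743284738), 1, 1, 1, 1, np.float64(0.524), np.float64(-1.595))
(np.float64(0.026271128780059782), 1, 1, 1, 1, np.float64(0.489), np.float64(-1.63))
(np.float64(0.03800269505333134), 1, 1, 1, 1, np.float64(0.559), np.float64(-1.56))
```

Request:
{"name": "drive_tool", "arguments": {
  "moves": [0,0,0.03,0,0,0,0,0,0.06,0,0,0,0,0,0.1,0.03,-0.05,0,0,0,0.14,0.06,-0.1,0]
}}

```text
time_s: 5.6
position: [0.4888, 0.0071, 0.196]
tcp_rot: [[0.846, 0.279, 0.454], [0.24, -0.96, 0.143], [0.476, -0.012, -0.879]]
contact_force: [-1.8, 0.7, -0.3]
gripper_width: 0.0878
```

```bash
export OMP_NUM_THREADS=1; timeout 100 python3 - <<'E'
from bench import sensors
import numpy as np
from data import D
s=sensors.get_state()
open("data.py","a").write("D.append((%r,%r,%r))\n"%(s["qpos"].tolist(),s["position"].tolist(),s["tcp_rot"].tolist()))
D.append((s["qpos"],s["position"],s["tcp_rot"]));print(s["qpos"],s["position"],s["tcp_rot"][:,2])
from scipy.spatial.transform import Rotation as Ro
def R(ax,a): return Ro.from_euler(ax,a).as_matrix()
A=[];b=[]
e=np.eye(3)
for q,t,r in D:
    q=np.array(q)
    M1=R("z",-q[0]);M3=M1@R("y",q[1])@R("z",-q[2]);M5=M3@R("y",q[3])@R("z",-q[4]);M7=M5@R("y",q[5])
    print("R err",np.abs(M7@R("z",-q[6]+np.pi/2)-np.array(r)).max())
    A.append(np.c_[e[2],M3[:,0],M3[:,2],M5@R("z",q[4])[:,0],M5[:,2],M7[:,0],M7[:,2]]);b.append(t)
A=np.concatenate(A);b=np.concatenate(b)
x,r,k,sv=np.linalg.lstsq(A,b,rcond=None);print(x,k,sv,A@x-b)
A2=A[:,[0,2,4,5,6]];x,r,k,sv=np.linalg.lstsq(A2,b,rcond=None);print(x,sv,A2@x-b)
E
```

```text
[ 1.25487898  0.28163311 -1.39258931  2.27695164  0.47967157  0.35584518
 -1.76552383] [0.48883047 0.00713182 0.19598199] [ 0.45397943  0.14325489 -0.87942067]
R err 3.566359032294549e-07
R err 5.551115123125783e-16
R err 4.996003610813204e-16
[ 0.24899145 -0.04857677  0.65983642  0.0353174   0.47852322  0.01442986
  0.39366921] 7 [3.38255863 2.85785017 0.97802452 0.50895246 0.40568688 0.10189633
 0.02145242] [ 0.04501719  0.01620918  0.00064582  0.00443252  0.00220368  0.00399129
 -0.00428097  0.0001174  -0.00463711]
[0.19384607 0.58921605 0.44654632 0.01764849 0.29899638] [3.15224005 2.09733035 0.66135634 0.41292522 0.23809369] [ 0.04491898  0.01702637  0.00156484  0.00561852  0.00422739  0.00088691
 -0.00512903 -0.00193658 -0.00245175]
```

Request:
{"name": "drive_tool", "arguments": {
  "moves": [0,0,0.02,0,0,0.1,0,0,0.04,0,0,0.2,0,0,0.06,0,0,0.3]
}}

```text
time_s: 5.85
position: [0.485, 0.0001, 0.2269]
tcp_rot: [[0.814, 0.407, 0.415], [0.361, -0.913, 0.189], [0.455, -0.004, -0.89]]
contact_force: [-0.5, -0.7, -0.5]
gripper_width: 0.0877
```

```bash
cat > samp.py <<'E'
from bench import sensors
s=sensors.get_state()
open("data.py","a").write("D.append((%r,%r,%r))\n"%(s["qpos"].tolist(),s["position"].tolist(),s["tcp_rot"].tolist()))
print(s["qpos"].round(3))
E
python3 samp.py
```

```text
[ 1.4    0.229 -1.449  2.209  0.078  0.469 -1.211]
```

Request:
{"name": "drive_tool", "arguments": {
  "moves": [0,-0.03,0,0,0,0.1,0,-0.06,0,0,0,0.2,0,-0.06,0,0,0,0.3]
}}

```text
time_s: 6.1
position: [0.4857, -0.0659, 0.2264]
tcp_rot: [[0.674, 0.655, 0.342], [0.584, -0.755, 0.298], [0.453, -0.001, -0.891]]
contact_force: [0.1, -0.7, -0.1]
gripper_width: 0.0876
```

```bash
python3 samp.py
cat > kin.py <<'E'
import numpy as np
from data import D
c=np.cos;s_=np.sin
def Rz(a): return np.array([[c(a),-s_(a),0],[s_(a),c(a),0],[0,0,1]])
def Ry(a): return np.array([[c(a),0,s_(a)],[0,1,0],[-s_(a),0,c(a)]])
e=np.eye(3)
def cols(q):
    M1=Rz(-q[0]);M2=M1@Ry(q[1]);M3=M2@Rz(-q[2]);M4=M3@Ry(q[3]);M5=M4@Rz(-q[4]);M6=M5@Ry(q[5]);R=M6@Rz(-q[6]+np.pi/2)
    # offsets: d1 z, y; M2 y? combined with M1 y ; M3 x,y,z ; M4 x ; M5 y,z ; M6 x,z
    return np.c_[e[2],M1[:,1],M3[:,0],M3[:,1],M3[:,2],M4[:,0],M5[:,1],M5[:,2],M6[:,0],M6[:,2]],R
A=np.concatenate([cols(q)[0] for q,t,r in D]);b=np.concatenate([t for q,t,r in D])
lam=1e-4
X=np.linalg.solve(A.T@A+lam**2*np.eye(A.shape[1]),A.T@b)
def fk(q):
    M,R=cols(q);return M@X,R
LO=np.array([-2.95,-.29,-1.47,.14,-1.03,.13,-2.86]);HI=np.array([2.95,1.99,1.44,2.54,4.17,1.85,2.86])
E
OMP_NUM_THREADS=1 python3 -c "
from kin import *
np.set_printoptions(precision=4,suppress=True)
print(X);print((A@X-b).reshape(-1,3));print(np.linalg.svd(A)[1])"
```

```text
[ 1.484  0.448 -1.431  2.102  0.154  0.651 -0.822]
[ 0.284  -0.0292  0.     -0.0188  0.5336 -0.     -0.0004  0.4525  0.
  0.3371]
[[-0.  0. -0.]
 [ 0.  0. -0.]
 [-0.  0. -0.]
 [-0. -0. -0.]
 [ 0. -0.  0.]]
[4.409  4.213  3.2013 1.1644 0.7631 0.5829 0.3686 0.3365 0.1816 0.0493]
```

```bash
cat >> kin.py <<'E'
from scipy.optimize import least_squares
def Rt(psi,tilt):
    st,ct=np.sin(tilt),np.cos(tilt);C,S=np.cos(psi),np.sin(psi)
    return np.array([[ct*C,S,st*C],[ct*S,-C,st*S],[st,0,-ct]])
def ik(p,R,q0,reg=1e-3,qc=(LO+HI)/2):
    def f(q):
        P,M=fk(q);return np.r_[(P-p)*10,(M-R).ravel()*2,reg*(q-qc)]
    s=least_squares(f,np.clip(q0,LO+.02,HI-.02),bounds=(LO+.01,HI-.01),max_nfev=60)
    P,M=fk(s.x);return s.x,np.linalg.norm(P-p),np.linalg.norm(M-R)
def tcp(g,R): return np.array(g)-.003*R[:,2]
E
cat > t.py <<'E'
from kin import *
import time
np.set_printoptions(precision=2,suppress=True)
rng=np.random.default_rng(0)
def show(name,g,psi,tilt,n=14):
    R=Rt(psi,tilt);out=[]
    for i in range(n):
        q,a,b=ik(tcp(g,R),R,LO+(HI-LO)*rng.random(7))
        if a<.001 and b<.01: out.append((-np.min(np.minimum(q-LO,HI-q)),q))
    out.sort(key=lambda o:o[0]);print(name,psi,np.degrees(tilt),len(out),[ (round(-o[0],2),o[1]) for o in out[:2]],flush=True)
for t in(.44,.52):
    show("place",(.466,-.326,.062),.26,t)
for psi in(-1.2,-.8,-.4,0,.4,.9,1.4):
    show("pick",(.511,.0195,.05),psi,.52,10)
E
OMP_NUM_THREADS=1 timeout 120 python3 t.py
```

```text
place 0.26 25.21014298575622 9 [(np.float64(0.32), array([ 1.58,  0.82, -1.15,  2.05,  0.84,  0.51, -1.32])), (np.float64(0.28), array([ 0.89,  0.5 , -0.19,  2.09, -0.74,  0.41,  0.09]))]
place 0.26 29.79380534680281 8 [(np.float64(0.27), array([ 1.61,  0.82, -1.11,  2.08,  0.76,  0.4 , -1.22])), (np.float64(0.27), array([ 1.61,  0.82, -1.11,  2.08,  0.76,  0.4 , -1.21]))]
pick -1.2 29.79380534680281 9 [(np.float64(0.46), array([ 0.25,  0.75, -0.95,  2.08,  1.23,  1.23,  2.06])), (np.float64(0.46), array([ 0.21,  0.72, -0.89,  2.08,  1.2 ,  1.18,  2.07]))]
pick -0.8 29.79380534680281 8 [(np.float64(0.31), array([ 0.35,  0.71, -1.02,  2.23,  1.45,  1.1 ,  2.26])), (np.float64(0.31), array([ 0.33,  0.7 , -0.99,  2.23,  1.44,  1.08,  2.26]))]
pick -0.4 29.79380534680281 6 [(np.float64(0.2), array([ 0.55,  0.73, -1.14,  2.34,  1.68,  0.98,  2.52])), (np.float64(0.2), array([ 0.53,  0.71, -1.11,  2.34,  1.68,  0.96,  2.52]))]
pick 0 29.79380534680281 4 [(np.float64(0.12), array([ 0.57,  0.56, -0.91,  2.4 ,  1.93,  0.54,  2.74])), (np.float64(0.09), array([-0.32,  0.4 ,  0.15,  2.45,  2.94,  0.22,  1.58]))]
pick 0.4 29.79380534680281 5 [(np.float64(0.13), array([ 1.02,  0.91, -1.34,  2.35,  1.76,  0.65, -2.71])), (np.float64(0.09), array([ 1.04,  0.95, -1.38,  2.35,  1.76,  0.71, -2.69]))]
pick 0.9 29.79380534680281 7 [(np.float64(0.2), array([ 1.03,  0.8 , -1.13,  2.22,  0.9 ,  0.33, -1.35])), (np.float64(0.18), array([ 1.01,  0.78, -1.11,  2.22,  0.84,  0.31, -1.3 ]))]
pick 1.4 29.79380534680281 8 [(np.float64(0.46), array([ 0.59,  0.61, -0.5 ,  2.05, -0.45,  0.59,  0.38])), (np.float64(0.45), array([ 0.93,  0.8 , -0.99,  2.03,  0.22,  0.58, -0.23]))]
```

```bash
cat > go.py <<'E'
from kin import *
from bench import sensors
from scipy.spatial.transform import Rotation as Ro
np.set_printoptions(precision=4,suppress=True)
def go(g,psi,tilt):
    s=sensors.get_state();R=Rt(psi,tilt);p=tcp(g,R)
    w=Ro.from_matrix(R@s["tcp_rot"].T).as_rotvec()
    q,a,b=ik(p,R,s["qpos"],1e-3,s["qpos"])
    print("from",s["position"],"shift",p-s["position"],"rot",w,"deg",np.degrees(np.linalg.norm(w)),"\nq",q,a,b,"margin",np.minimum(q-LO,HI-q).min(),"t",s["time_s"])
E
OMP_NUM_THREADS=1 python3 -c "
from go import *
go((.511,.0195,.173),1.2,.52);go((.511,.0195,.053),1.2,.52);go((.466,-.326,.065),.26,.52)"
```

```text
from [ 0.4857 -0.0659  0.2264] shift [ 0.0248  0.0841 -0.0508] rot [ 0.0402 -0.0296  0.4852] deg 27.94591370785089 
q [ 1.1816  0.713  -1.3562  2.0268  0.3316  0.7234 -0.6245] 1.0467656496535072e-07 5.330861196891773e-07 margin 0.11382102415392792 t 6.1
from [ 0.4857 -0.0659  0.2264] shift [ 0.0248  0.0841 -0.1708] rot [ 0.0402 -0.0296  0.4852] deg 27.94591370785089 
q [ 1.0912  0.9448 -1.2498  2.101   0.7341  0.5803 -0.8738] 1.6290964649612654e-06 6.311519074087442e-06 margin 0.2202301455716209 t 6.1
from [ 0.4857 -0.0659  0.2264] shift [-0.0211 -0.2604 -0.1588] rot [ 0.0225 -0.0446 -0.4546] deg 26.20435525869308 
q [ 1.5519  0.747  -1.0167  2.0862  0.5368  0.3462 -1.0197] 5.814887034788536e-07 1.9060852511116587e-06 margin 0.2161513936773543 t 6.1
```

Request:
{"name": "drive_tool", "arguments": {
  "moves": [0.005,0.017,-0.01,0.008,-0.006,0.1,0.01,0.034,-0.02,0.016,-0.012,0.2,0.015,0.05,-0.03,0.024,-0.018,0.3,0.02,0.067,-0.04,0.032,-0.024,0.39,0.025,0.084,-0.05,0.04,-0.03,0.485,0.025,0.084,-0.05,0.04,-0.03,0.485]
}}

```text
time_s: 6.6
position: [0.5104, 0.0268, 0.1754]
tcp_rot: [[0.308, 0.936, 0.173], [0.81, -0.353, 0.469], [0.5, -0.004, -0.866]]
contact_force: [0.3, -0.2, -0.5]
gripper_width: 0.0878
```

```bash
OMP_NUM_THREADS=1 python3 -c "
from go import *
go((.511,.0195,.053),1.2,.52)
from h import *
f=wcam();im=f['image'][:,:,::-1].copy()
t=np.linspace(0,2*np.pi,100)
for z in(0,.076):
    for u in wproj(np.c_[.511+.031*np.cos(t),.0195+.031*np.sin(t),0*t+z]):
        if 0<=u[0]<640 and 0<=u[1]<400: cv2.circle(im,(int(u[0]),int(u[1])),0,(0,0,255),-1)
cv2.imwrite('pics/w3.png',im)"
```

```text
from [0.5104 0.0268 0.1754] shift [ 0.0001 -0.0087 -0.1198] rot [-0.0048 -0.0028 -0.0099] deg 0.6473879842815664 
q [ 1.0365  0.8518 -1.1383  2.1035  0.5342  0.5033 -0.6979] 2.3361252401052437e-07 7.625640933251871e-07 margin 0.33173622272818504 t 6.6
```

View pics/w3.png

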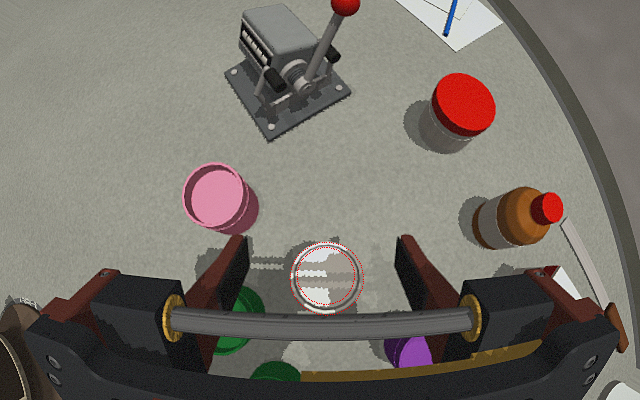

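Request:
{"name": "drive_tool", "arguments": {
  "moves": [0,0,-0.01,0,0,0,0,0,-0.02,0,0,0,0,0,-0.02,0,0,0]
}}

```text
time_s: 6.9
position: [0.5085, 0.0231, 0.1543]
tcp_rot: [[0.316, 0.932, 0.175], [0.809, -0.361, 0.464], [0.496, -0.005, -0.868]]
contact_force: [-1.0, -0.3, -0.4]
gripper_width: 0.088
```

Request:
{"name": "drive_tool", "arguments": {
  "moves": [0.001,-0.003,-0.025,0,0,0,0.002,-0.005,-0.05,0,0,0,0.002,-0.005,-0.06,0,0,0,0.002,-0.005,-0.06,0,0,0]
}}

```text
time_s: 7.23
position: [0.5103, 0.0188, 0.0943]
tcp_rot: [[0.316, 0.933, 0.173], [0.808, -0.36, 0.466], [0.497, -0.007, -0.868]]
contact_force: [-0.7, -0.5, 0.6]
gripper_width: 0.0878
```

Request:
{"name": "drive_tool", "arguments": {
  "moves": [0,0,-0.015,0,0,0,0,0,-0.03,0,0,0,0,0,-0.039,0,0,0,0,0,-0.039,0,0,0]
}}

```text
time_s: 7.57
position: [0.5111, 0.0194, 0.0565]
tcp_rot: [[0.314, 0.933, 0.175], [0.809, -0.359, 0.466], [0.497, -0.005, -0.867]]
contact_force: [-0.2, -0.4, 0.2]
gripper_width: 0.0879
```

Request:
{"name": "drive_tool", "arguments": {
  "moves": [0,0,0,0,0,0,0,0,0,0,0,0,0,0,0,0,0,0,0,0,0,0,0,0,0,0,0,0,0,0,0,0,0,0,0,0],
  "jaw": 1
}}

```text
time_s: 8.07
position: [0.5119, 0.0194, 0.0574]
tcp_rot: [[0.313, 0.933, 0.176], [0.809, -0.359, 0.466], [0.498, -0.003, -0.867]]
contact_force: [-2.2, -0.6, 5.6]
gripper_width: 0.0608
```

```bash
OMP_NUM_THREADS=1 python3 -c "
from h import *
f=wcam();cv2.imwrite('pics/w4.png',f['image'][:,:,::-1])
f=cam('side');cv2.imwrite('pics/s4.png',cv2.resize(f['image'][150:300,210:400,::-1],None,fx=4,fy=4))"
```

```text
(no output)
```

View pics/w4.png

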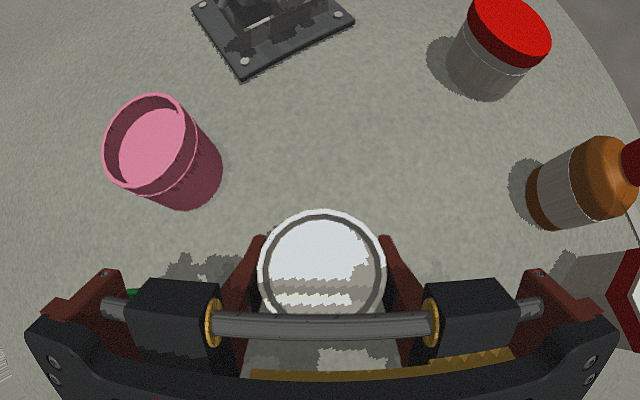

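View pics/s4.png

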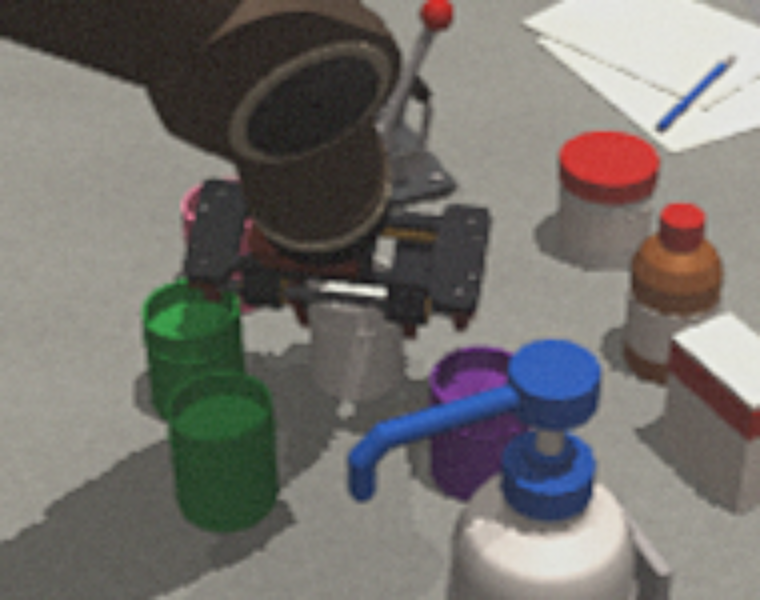

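Request:
{"name": "drive_tool", "arguments": {
  "moves": [0,0,0.015,0,0,0,0,0,0.04,0,0,0,0,0,0.07,0,0,0,0,0,0.1,0,0,0,0,0,0.13,0,0,0,0,0,0.15,0,0,0,0,0,0.15,0,0,0]
}}

```text
time_s: 8.75
position: [0.5133, 0.0198, 0.2105]
tcp_rot: [[0.311, 0.933, 0.18], [0.809, -0.359, 0.465], [0.498, 0.001, -0.867]]
contact_force: [0.5, -0.3, -0.4]
gripper_width: 0.0608
```

```bash
OMP_NUM_THREADS=1 python3 -c "
from go import *
go((.38,-.349,.15),.26,.52)
go((.38,-.349,.11),.26,.52)
go((.466,-.326,.067),.26,.52)
from h import *
f=wcam();s=sensors.get_state()
im=f['image'][:,:,::-1].copy();R=s['tcp_rot'];g=s['position']+.003*R[:,2];print(s['contact_force'])
t=np.linspace(0,2*np.pi,300);b=s['position'][2]-.0574
for z in(b,b+.076):
    for u in wproj(np.c_[g[0]+.031*np.cos(t),g[1]+.031*np.sin(t),0*t+z]):
        if 0<=u[0]<640 and 0<=u[1]<400: cv2.circle(im,(int(u[0]),int(u[1])),0,(0,0,255),-1)
cv2.imwrite('pics/w5.png',cv2.resize(im[180:360,220:420],None,fx=4,fy=3.3,interpolation=0))"
```

```text
from [0.5133 0.0198 0.2105] shift [-0.1347 -0.3691 -0.0579] rot [-0.0004  0.0022 -0.9433] deg 54.046034323804015 
q [ 1.8703  0.5825 -1.1674  2.0988  0.14    0.5356 -0.5803] 3.049296963860139e-07 1.0315814979067703e-06 margin 0.30264742996211136 t 8.75
from [0.5133 0.0198 0.2105] shift [-0.1347 -0.3691 -0.0979] rot [-0.0004  0.0022 -0.9433] deg 54.046034323804015 
q [ 1.8216  0.6515 -1.1155  2.1284  0.2488  0.4563 -0.6472] 1.557433723090851e-08 1.4735449285325824e-07 margin 0.3262907091997626 t 8.75
from [0.5133 0.0198 0.2105] shift [-0.0487 -0.3461 -0.1409] rot [-0.0004  0.0022 -0.9433] deg 54.046034323804015 
q [ 1.5876  0.7798 -1.076   2.0837  0.6523  0.3799 -1.1229] 7.82980034110385e-07 2.4406859621597325e-06 margin 0.24989015612537818 t 8.75
[-0.8334  0.3763 -1.0808]
```

View pics/w5.png

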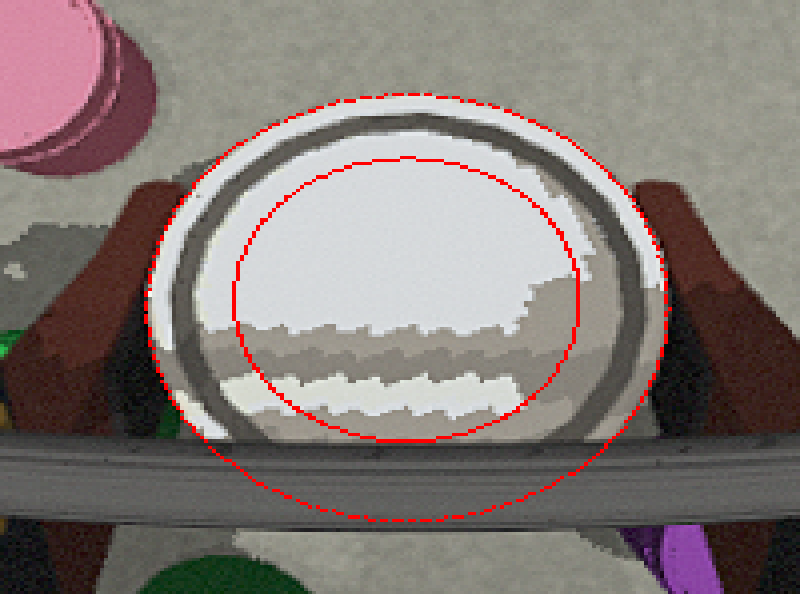

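Request:
{"name": "drive_tool", "arguments": {
  "moves": [-0.006,-0.016,0,0,0,-0.05,-0.02,-0.045,0,0,0,-0.13,-0.033,-0.08,0,0,0,-0.21,-0.046,-0.115,0,0,0,-0.29,-0.06,-0.15,0,0,0,-0.38,-0.073,-0.185,0,0,0,-0.47,-0.087,-0.22,-0.01,0,0,-0.56,-0.1,-0.255,-0.02,0,0,-0.65,-0.11,-0.29,-0.03,0,0,-0.74,-0.12,-0.32,-0.04,0,0,-0.82]
}}

```text
time_s: 9.63
position: [0.3894, -0.3028, 0.1651]
tcp_rot: [[0.808, 0.368, 0.46], [0.317, -0.93, 0.187], [0.497, -0.005, -0.868]]
contact_force: [0.8, 0.0, -0.3]
gripper_width: 0.0608
```

```bash
OMP_NUM_THREADS=1 python3 -c "
from go import *
go((.38,-.349,.15),.26,.52)"
```

```text
from [ 0.3894 -0.3028  0.1651] shift [-0.0109 -0.0465 -0.0125] rot [-0.0049 -0.0016 -0.1171] deg 6.713381926031043 
q [ 1.8826  0.5971 -1.1894  2.0983  0.1779  0.5397 -0.6152] 3.1870225706949786e-09 1.3825488285699253e-08 margin 0.2805669468132983 t 9.6333
```

Request:
{"name": "drive_tool", "arguments": {
  "moves": [-0.004,-0.018,-0.01,0,0,-0.04,-0.008,-0.033,-0.02,0,0,-0.08,-0.011,-0.047,-0.03,0,0,-0.117,-0.011,-0.047,-0.03,0,0,-0.117,-0.011,-0.047,-0.03,0,0,-0.117]
}}

```text
time_s: 10.05
position: [0.38, -0.3467, 0.1359]
tcp_rot: [[0.838, 0.264, 0.478], [0.226, -0.964, 0.137], [0.497, -0.006, -0.868]]
contact_force: [0.3, 0.8, 0.1]
gripper_width: 0.0609
```

```bash
OMP_NUM_THREADS=1 python3 -c "
from go import *
go((.466,-.326,.067),.26,.52)
from h import *
for n in ('side','top'):
    f=cam(n)
    for t in ('spout_tip','pump_top'):
        for d in spot_point(t,n)[:1]: print(n,t,d['conf'],d['location'],atz(n,d['location'],.229 if t[0]=='s' else .27))
f=wcam();cv2.imwrite('pics/w6.png',f['image'][:,:,::-1])
for t,z in (('spout_tip',.229),('pump_top',.27)):
    for d in spot_point(t,'wrist')[:1]: print('wrist',t,d['conf'],d['location'],watz(d['location'],z))
im=C['side']['image'][180:400,220:400,::-1];cv2.imwrite('pics/s6.png',cv2.resize(im,None,fx=2.7,fy=2.7))
"
```

```text
from [ 0.38   -0.3467  0.1359] shift [ 0.0845  0.0203 -0.0662] rot [-0.006  -0.0012 -0.0075] deg 0.5570102598314911 
q [ 1.5498  0.7397 -1.0127  2.0856  0.5139  0.3462 -1.0006] 7.464792755023896e-07 2.522473299020869e-06 margin 0.216219498114207 t 10.05
side spout_tip 0.7 [193.5, 295.8] [ 0.4935 -0.0846  0.229 ]
side pump_top 0.63 [245.9, 347.4] [ 0.546  -0.3154  0.27  ]
top spout_tip 0.83 [236.4, 441.5] [ 0.4635 -0.3232  0.229 ]
top pump_top 0.56 [202.2, 433.1] [ 0.5495 -0.2956  0.27  ]
wrist pump_top 0.49 [269.7, 322.5] [ 0.3837 -0.3455  0.27  ]
```

View pics/s6.png

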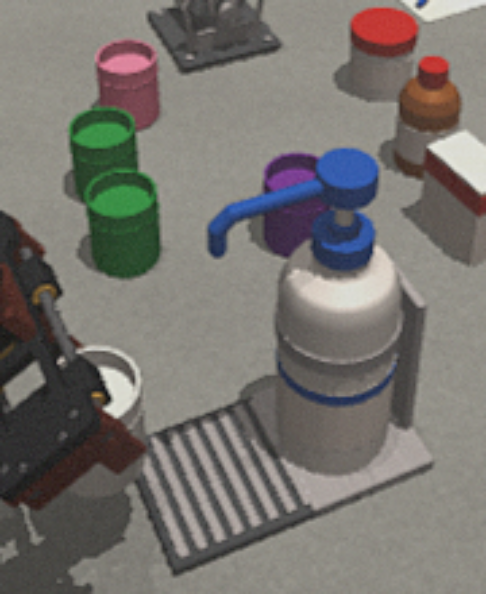

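View pics/w6.png

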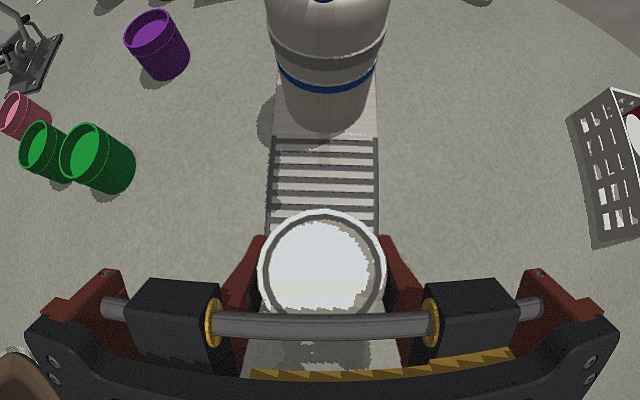

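```bash
OMP_NUM_THREADS=1 python3 -c "
import cv2
a=cv2.imread('pics/w6.png')[0:240,250:400]
cv2.imwrite('pics/w6c.png',cv2.resize(a,None,fx=4,fy=2.5,interpolation=cv2.INTER_NEAREST))
from h import *
f=wcam();T=f['pose'];im=f['image'][:,:,::-1].copy()
np.set_printoptions(precision=4,suppress=True)
x,y,th=.551,-.3032,.2608
c,s=np.cos(th),np.sin(th)
def W(a,b,z): return [x+c*a-s*b,y+s*a+c*b,z]
for P0,P1 in [((-.148,.055,.012),(-.045,.055,.012)),((-.148,-.055,.012),(-.045,-.055,.012)),((-.148,.055,.012),(-.148,-.055,.012))]:
    L=np.linspace(P0,P1,60)
    for u in wproj(np.array([W(*p) for p in L])): cv2.circle(im,(int(round(u[0])),int(round(u[1]))),0,(0,0,255),-1)
t=np.linspace(0,2*np.pi,300)
for z,r in((0.004,.042),(.08,.042),(.13,.042)):
    for u in wproj(np.array([W(r*np.cos(k),r*np.sin(k),z) for k in t])): cv2.circle(im,(int(round(u[0])),int(round(u[1]))),0,(0,255,0),-1)
cv2.imwrite('pics/w7c.png',cv2.resize(im[0:240,220:430],None,fx=3.8,fy=2.5,interpolation=0))
"
```

```text
(no output)
```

View pics/w7c.png

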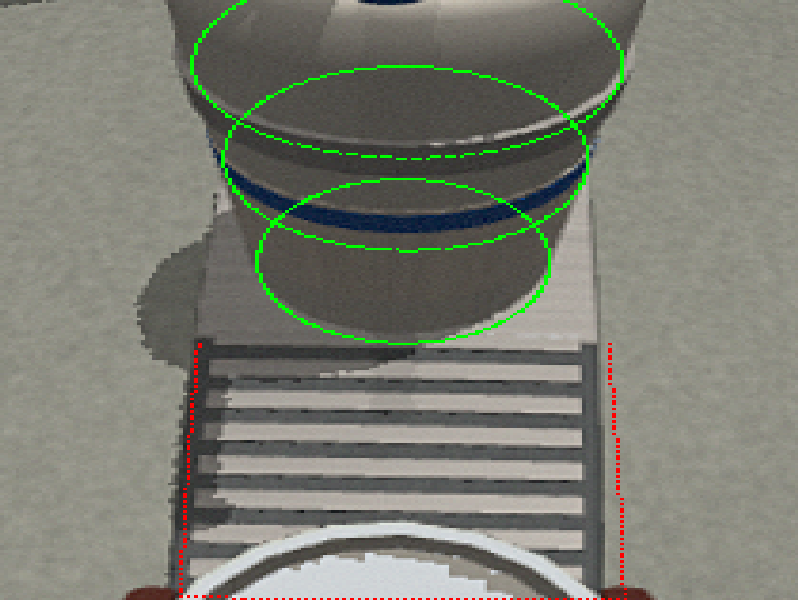

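Request:
{"name": "drive_tool", "arguments": {
  "moves": [0.012,0.003,-0.005,0,0,0,0.03,0.008,-0.01,0,0,0,0.05,0.013,-0.02,-0.003,0,0,0.07,0.019,-0.03,-0.006,-0.001,0,0.082,0.022,-0.04,-0.006,-0.001,0,0.0843,0.0228,-0.045,-0.006,-0.001,0,0.0843,0.0228,-0.05,-0.006,-0.001,0,0.0843,0.0228,-0.05,-0.006,-0.001,0,0.0843,0.0228,-0.05,-0.006,-0.001,0]
}}

```text
time_s: 11.3
position: [0.4639, -0.3252, 0.0867]
tcp_rot: [[0.837, 0.263, 0.48], [0.229, -0.965, 0.129], [0.497, 0.002, -0.868]]
contact_force: [0.1, 0.4, -0.3]
gripper_width: 0.061
```

```bash
OMP_NUM_THREADS=1 python3 -c "
from go import *
go((.4657,-.3235,.0678),.255,.52)
from h import *
f=wcam();im=f['image'][:,:,::-1].copy()
cv2.imwrite('pics/w8.png',im)
f=cam('side');cv2.imwrite('pics/s8.png',cv2.resize(f['image'][220:400,240:400,::-1],None,fx=3.3,fy=3.3,interpolation=cv2.INTER_CUBIC))
f=cam('top');cv2.imwrite('pics/t8.png',cv2.resize(f['image'][170:280,380:480,::-1],None,fx=5,fy=5,interpolation=cv2.INTER_CUBIC))
"
```

```text
from [ 0.4639 -0.3252  0.0867] shift [ 0.0003  0.0013 -0.0162] rot [ 0.0017  0.0001 -0.0107] deg 0.62169944769769 
q [ 1.4842  0.6798 -0.914   2.0952  0.2761  0.3043 -0.7951] 3.1869328335532286e-09 2.287224642582145e-08 margin 0.17432413173147243 t 11.3
```

View pics/s8.png

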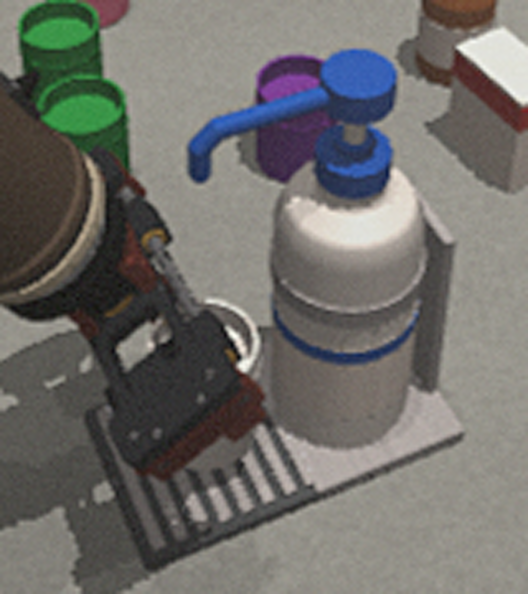

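View pics/w8.png

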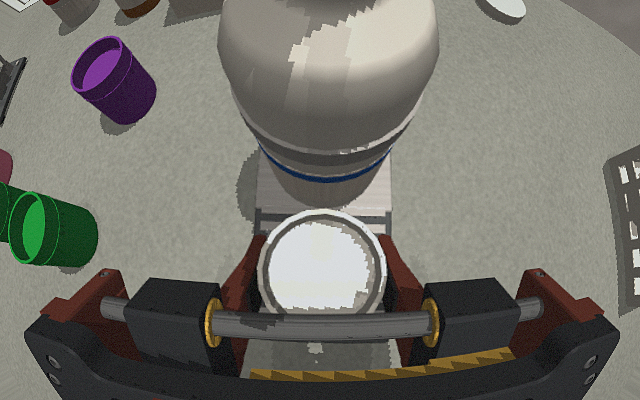

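```bash
OMP_NUM_THREADS=1 python3 -c "
from h import *
np.set_printoptions(precision=4,suppress=True)
im=cv2.imread('pics/w8.png')
cv2.imwrite('pics/w8c.png',cv2.resize(im[130:240,230:420],None,fx=4.2,fy=4.2,interpolation=0))
"
```

```text
(no output)
```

View pics/w8c.png

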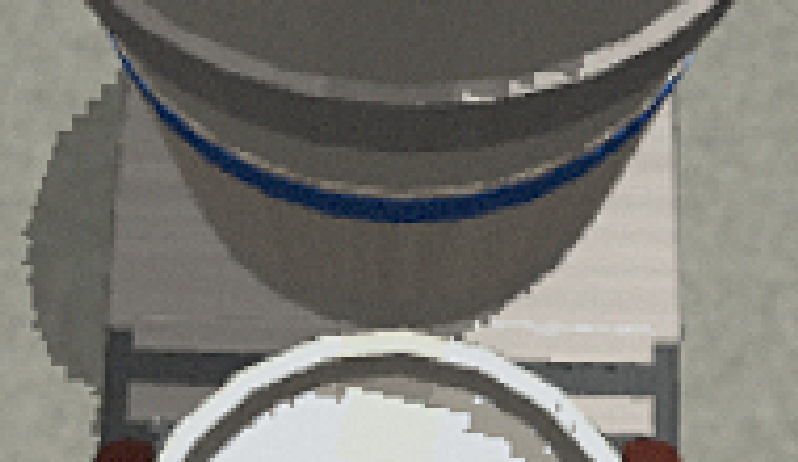

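```bash
OMP_NUM_THREADS=1 python3 -c "
from h import *
np.set_printoptions(precision=4,suppress=True)
wcam();s=sensors.get_state();R=s['tcp_rot'];g=s['position']+.003*R[:,2];print(g)
d=np.array([np.cos(.255),np.sin(.255)]);n=np.array([-d[1],d[0]])
for z,(a,b) in ((.012,((215.7,254.8),(215.7,391.7))),(.012,((230,254),(230,392)))):
    A,B=watz(a,z),watz(b,z);m=(A+B)/2;print(A,B,np.linalg.norm(A-B),'lateral mid-jar',(m[:2]-g[:2])@n,'fwd',(m[:2]-g[:2])@d)
# yaw from the cross edge of tray back bar: left (y~348) right (y~362)
l=watz((130+350/4.2,230+135/4.2),.012);r=watz((130+366/4.2,230+650/4.2),.012);v=l-r;print('yaw',np.arctan2(-v[0],v[1]))
"
```

```text
[ 0.4658 -0.3252  0.0846]
[ 0.4903 -0.2624  0.012 ] [ 0.5187 -0.3669  0.012 ] 0.1083621357463695 lateral mid-jar 0.0004430420027723898 fwd 0.04009019798880367
[ 0.4792 -0.2651  0.012 ] [ 0.5076 -0.3698  0.012 ] 0.10843533426595393 lateral mid-jar 0.000540773100305704 fwd 0.02869244083817914
yaw 0.2335916473286374
```

Request:
{"name": "drive_tool", "arguments": {
  "moves": [0,0.0006,-0.005,0,0,-0.005,0,0.0006,-0.01,0,0,-0.01,0,0.0006,-0.0135,0,0,-0.01,0,0.0006,-0.0155,0,0,-0.01,0,0.0006,-0.0155,0,0,-0.01]
}}

```text
time_s: 11.92
position: [0.4647, -0.3238, 0.0708]
tcp_rot: [[0.839, 0.254, 0.481], [0.221, -0.967, 0.125], [0.497, 0.001, -0.868]]
contact_force: [-0.8, 0.2, -0.4]
gripper_width: 0.0606
```

Request:
{"name": "drive_tool", "arguments": {
  "moves": [0,0,-0.001,0,0,0,0,0,-0.002,0,0,0,0,0,-0.002,0,0,0]
}}

```text
time_s: 12.17
position: [0.465, -0.3241, 0.0694]
tcp_rot: [[0.839, 0.254, 0.482], [0.222, -0.967, 0.124], [0.497, 0.002, -0.868]]
contact_force: [-0.1, 0.0, -0.4]
gripper_width: 0.0609
```

Request:
{"name": "drive_tool", "arguments": {
  "moves": [0,0,-0.001,0,0,0,0,0,-0.001,0,0,0]
}}

```text
time_s: 12.33
position: [0.4652, -0.3242, 0.0693]
tcp_rot: [[0.839, 0.254, 0.482], [0.222, -0.967, 0.124], [0.497, 0.003, -0.868]]
contact_force: [-6.4, 1.1, 11.4]
gripper_width: 0.0605
```

Request:
{"name": "drive_tool", "arguments": {
  "moves": [0,0,0.0008,0,0,0,0,0,0.0008,0,0,0]
}}

```text
time_s: 12.5
position: [0.465, -0.3243, 0.0695]
tcp_rot: [[0.839, 0.254, 0.482], [0.222, -0.967, 0.124], [0.497, 0.003, -0.868]]
contact_force: [-0.4, -0.3, -1.7]
gripper_width: 0.0606
```

Request:
{"name": "drive_tool", "arguments": {
  "moves": [0,0,0,0,0,0,0,0,0,0,0,0,0,0,0,0,0,0,0,0,0,0,0,0,0,0,0,0,0,0,0,0,0,0,0,0],
  "jaw": -1
}}

```text
time_s: 13.0
position: [0.4649, -0.3242, 0.0692]
tcp_rot: [[0.839, 0.254, 0.481], [0.221, -0.967, 0.124], [0.497, 0.002, -0.868]]
contact_force: [0.3, 0.3, 0.9]
gripper_width: 0.0879
```

```bash
OMP_NUM_THREADS=1 python3 -c "
from h import *
f=wcam();im=f['image'][:,:,::-1].copy();cv2.imwrite('pics/w9.png',im)
s=sensors.get_state();print(s['position'],s['qpos'].round(2),s['contact_force'])"
```

```text
[ 0.46491963 -0.32413823  0.0691963 ] [ 1.48  0.68 -0.91  2.1   0.28  0.3  -0.8 ] [ 0.59930641 -0.10093557 -0.36678989]
```

View pics/w9.png

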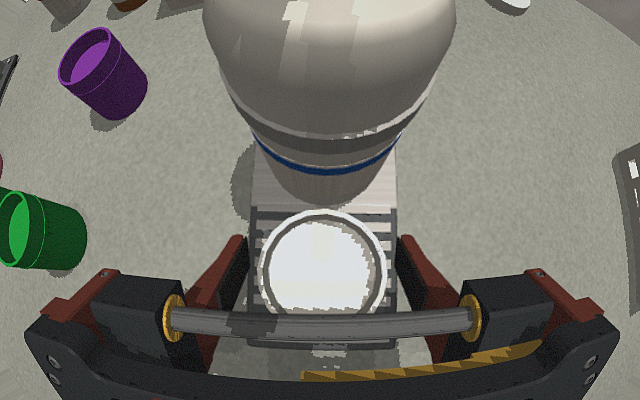

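Request:
{"name": "drive_tool", "arguments": {
  "moves": [-0.005,-0.0013,0.009,0,0,0,-0.015,-0.004,0.027,0,0,0,-0.029,-0.0075,0.052,0,0,0,-0.043,-0.011,0.078,0,0,0,-0.058,-0.015,0.104,0,0,0,-0.073,-0.019,0.13,0,0,0,-0.085,-0.022,0.153,0,0,0,-0.09,-0.023,0.18,0,0,0,-0.09,-0.023,0.21,0,0,0,-0.09,-0.023,0.23,0,0,0]
}}

```text
time_s: 13.88
position: [0.375, -0.3476, 0.3014]
tcp_rot: [[0.838, 0.253, 0.483], [0.221, -0.967, 0.123], [0.498, 0.003, -0.867]]
contact_force: [0.3, -0.1, 0.5]
gripper_width: 0.0875
```

```bash
OMP_NUM_THREADS=1 python3 -c "
from go import *
go((.5508,-.3028,.343),.25,0.0)
go((.5508,-.3028,.343),-.5,0.0)
from h import *
f=cam('side');cv2.imwrite('pics/s9.png',cv2.resize(f['image'][220:400,240:400,::-1],None,fx=3.3,fy=3.3,interpolation=cv2.INTER_CUBIC))
f=wcam();im=f['image'][:,:,::-1].copy();cv2.imwrite('pics/w10.png',im)
for n in('wrist','side'):
  for t in('jar','spout_tip','pump_top'):
    for d in spot_point(t,n)[:5]: print(n,t,d['conf'],d['location'],(watz if n=='wrist' else (lambda a,b:atz('side',a,b)))(d['location'],dict(j=.012,s=.229,p=.27)[t[0]]))
"
```

```text
from [ 0.375  -0.3476  0.3014] shift [0.1758 0.0448 0.0446] rot [-0.1274  0.5056 -0.0066] deg 29.87738042200378 
q [ 0.9879  0.4803 -0.85    1.3996  0.3587  1.4209 -1.179 ] 8.354066164849457e-07 3.4311333191544593e-06 margin 0.42914768598084674 t 13.8833
from [ 0.375  -0.3476  0.3014] shift [0.1758 0.0448 0.0446] rot [ 0.0683  0.5294 -0.7392] deg 52.241895347866475 
q [ 1.1086  0.5682 -1.0957  1.3917  0.5013  1.4786 -2.0354] 5.810603929894762e-07 2.475451941981201e-06 margin 0.3714002529462299 t 13.8833
wrist jar 0.95 [162.9, 94.9] [0.4344 0.114  0.012 ]
wrist jar 0.88 [189.3, 129.6] [0.4079 0.0052 0.012 ]
wrist jar 0.78 [199.9, 170.0] [ 0.4118 -0.0835  0.012 ]
wrist jar 0.76 [114.7, 204.5] [ 0.5691 -0.0884  0.012 ]
wrist jar 0.71 [206.6, 320.1] [ 0.4644 -0.3231  0.012 ]
wrist spout_tip 0.81 [153.8, 315.8] [ 0.4655 -0.3189  0.229 ]
wrist pump_top 0.61 [42.7, 326.4] [ 0.548 -0.306  0.27 ]
side jar 0.91 [267.0, 326.8] [ 0.5625 -0.0966  0.012 ]
side jar 0.85 [353.6, 302.3] [ 0.4646 -0.3234  0.012 ]
side jar 0.59 [219.0, 269.1] [0.4427 0.1229 0.012 ]
side jar 0.58 [249.1, 262.7] [ 0.4143 -0.0014  0.012 ]
side jar 0.55 [272.9, 267.5] [ 0.4184 -0.0893  0.012 ]
side spout_tip 0.72 [273.0, 299.4] [ 0.4639 -0.3212  0.229 ]
side pump_top 0.57 [242.0, 346.2] [ 0.5465 -0.3054  0.27  ]
```

View pics/s9.png

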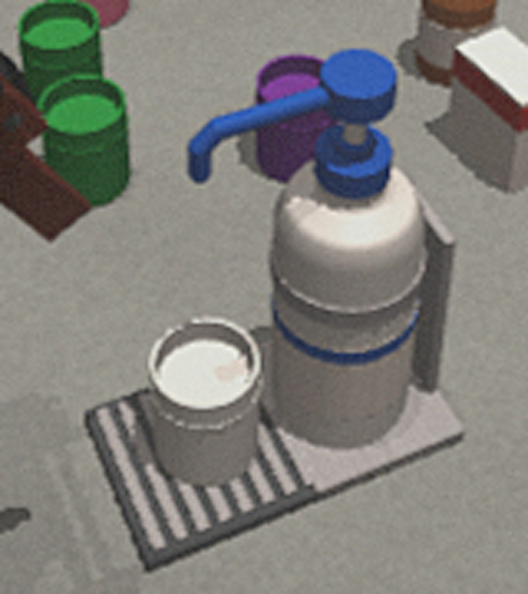

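View pics/w10.png

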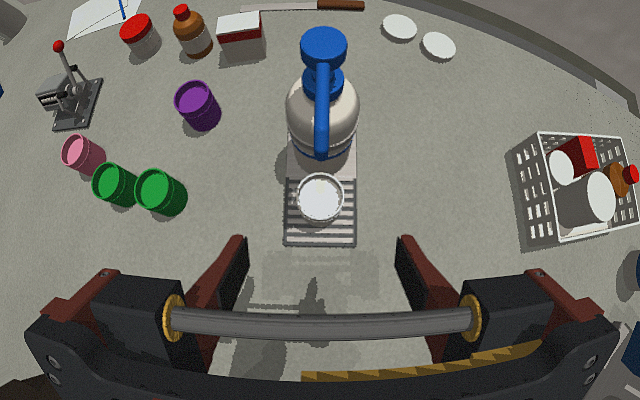

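Request:
{"name": "drive_tool", "arguments": {
  "moves": [0,0,0.025,-0.01,0.05,0,0,0,0.06,-0.03,0.12,0,0.02,0.005,0.08,-0.05,0.2,0,0.05,0.013,0.08,-0.07,0.28,-0.003,0.085,0.022,0.08,-0.09,0.36,-0.004,0.12,0.03,0.08,-0.11,0.44,-0.006,0.15,0.038,0.08,-0.127,0.506,-0.007,0.17,0.043,0.075,-0.127,0.506,-0.007,0.176,0.045,0.07,-0.127,0.506,-0.007,0.176,0.045,0.07,-0.127,0.506,-0.007],
  "jaw": 1
}}

```text
time_s: 15.12
position: [0.5561, -0.2963, 0.3663]
tcp_rot: [[0.967, 0.255, -0.004], [0.255, -0.967, 0.004], [-0.003, -0.005, -1.0]]
contact_force: [-0.5, 1.1, -0.6]
gripper_width: 0.0248
```

```bash
OMP_NUM_THREADS=1 python3 -c "
from go import *
go((.5508,-.3028,.297),.25,0.0)
from h import *
f=wcam();im=f['image'][:,:,::-1].copy();cv2.imwrite('pics/w11.png',im)
for d in spot_point('pump_top','wrist')[:2]: print(d['conf'],d['location'],watz(d['location'],.27))
print(wproj([.5508,-.3028,.27]))
"
```

```text
from [ 0.5561 -0.2963  0.3663] shift [-0.0053 -0.0065 -0.0663] rot [-0.0042 -0.0041 -0.0082] deg 0.5787419895443253 
q [ 1.0838  0.5719 -1.0231  1.4657  0.4903  1.3776 -1.2825] 6.092874021216149e-09 4.730071244791307e-08 margin 0.4468521475268441 t 15.1167
0.71 [220.9, 333.2] [ 0.5487 -0.306   0.27  ]
0.61 [158.1, 323.3] [ 0.5969 -0.2848  0.27  ]
[[330.1418 217.7208]]
```

View pics/w11.png

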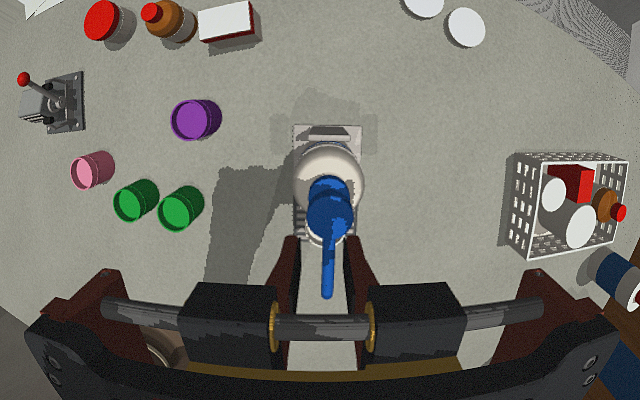

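Request:
{"name": "drive_tool", "arguments": {
  "moves": [-0.002,-0.003,-0.01,0,0,0,-0.005,-0.006,-0.035,0,0,0,-0.005,-0.006,-0.055,0,0,0,-0.005,-0.006,-0.066,0,0,0,-0.005,-0.006,-0.068,0,0,0,-0.005,-0.006,-0.068,0,0,0]
}}

```text
time_s: 15.72
position: [0.5447, -0.3092, 0.3008]
tcp_rot: [[0.969, 0.245, -0.003], [0.245, -0.969, 0.001], [-0.002, -0.002, -1.0]]
contact_force: [-0.3, -0.7, -0.1]
gripper_width: 0.0005
```

Request:
{"name": "drive_tool", "arguments": {
  "moves": [0,0,-0.005,0,0,0,0,0,-0.01,0,0,0,0,0,-0.015,0,0,0,0,0,-0.02,0,0,0]
}}

```text
time_s: 16.05
position: [0.5464, -0.3085, 0.2822]
tcp_rot: [[0.969, 0.247, 0.0], [0.247, -0.969, -0.0], [-0.0, 0.0, -1.0]]
contact_force: [-1.1, -0.4, 7.5]
gripper_width: 0.0006
```

Request:
{"name": "drive_tool", "arguments": {
  "moves": [0,0,-0.004,0,0,0,0,0,-0.008,0,0,0,0,0,-0.01,0,0,0,0,0,-0.01,0,0,0]
}}

```text
time_s: 16.38
position: [0.5464, -0.3085, 0.2727]
tcp_rot: [[0.969, 0.247, -0.0], [0.247, -0.969, -0.001], [-0.0, 0.001, -1.0]]
contact_force: [-2.7, -1.2, 9.8]
gripper_width: 0.0004
```

Request:
{"name": "drive_tool", "arguments": {
  "moves": [0,0,-0.0015,0,0,0,0,0,-0.0025,0,0,0,0,0,-0.0025,0,0,0]
}}

```text
time_s: 16.63
position: [0.5465, -0.3084, 0.2723]
tcp_rot: [[0.969, 0.247, 0.001], [0.247, -0.969, -0.002], [0.0, 0.002, -1.0]]
contact_force: [-7.2, 0.5, 22.4]
gripper_width: 0.0003
```

Request:
{"name": "drive_tool", "arguments": {
  "moves": [0,0,-0.001,0,0,0,0,0,-0.001,0,0,0]
}}

```text
time_s: 16.8
position: [0.5465, -0.3084, 0.2722]
tcp_rot: [[0.969, 0.247, 0.001], [0.247, -0.969, -0.003], [0.0, 0.003, -1.0]]
contact_force: [-9.9, 0.6, 27.7]
gripper_width: 0.0006
```

```bash
OMP_NUM_THREADS=1 python3 -c "
from h import *
f=cam('side');cv2.imwrite('pics/s12.png',cv2.resize(f['image'][220:400,240:400,::-1],None,fx=3.3,fy=3.3,interpolation=cv2.INTER_CUBIC))
print(sensors.get_state()['contact_force'])"
```

```text
[-9.47430016  0.07230918 26.74438991]
```

View pics/s12.png

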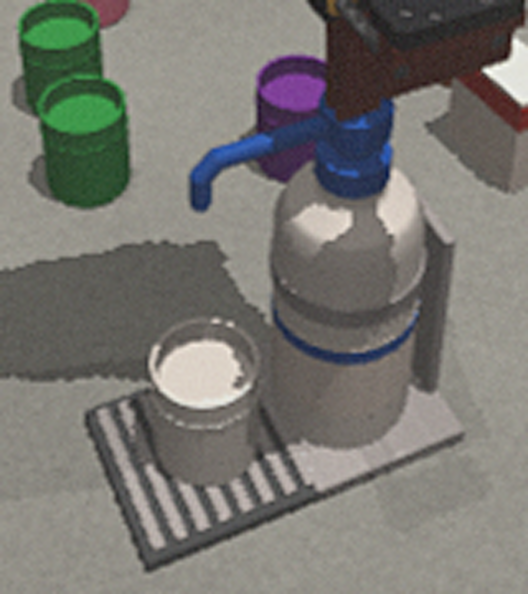

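Request:
{"name": "drive_tool", "arguments": {
  "moves": [0,0,0.007,0,0,0,0,0,0.015,0,0,0,0,0,0.023,0,0,0,0,0,0.035,0,0,0,0,0,0.06,0,0,0,0,0,0.09,0,0,0]
}}

```text
time_s: 17.35
position: [0.5451, -0.308, 0.3572]
tcp_rot: [[0.969, 0.247, -0.004], [0.247, -0.969, 0.003], [-0.004, -0.004, -1.0]]
contact_force: [1.1, -0.9, 1.0]
gripper_width: 0.0005
```

```bash
OMP_NUM_THREADS=1 python3 -c "
from h import *
f=cam('side');cv2.imwrite('pics/s13.png',cv2.resize(f['image'][220:400,240:400,::-1],None,fx=3.3,fy=3.3,interpolation=cv2.INTER_CUBIC))
print(sensors.get_state()['contact_force'])
f=wcam();cv2.imwrite('pics/w13.png',f['image'][:,:,::-1])"
```

```text
[0.74066108 0.41197542 4.8529804 ]
```

View pics/s13.png

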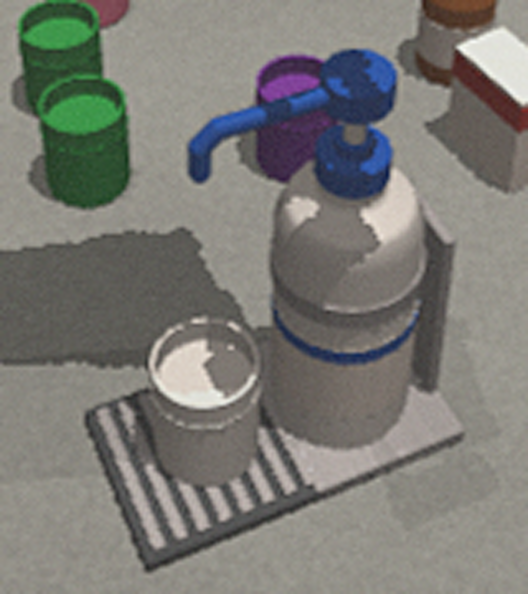

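View pics/w13.png

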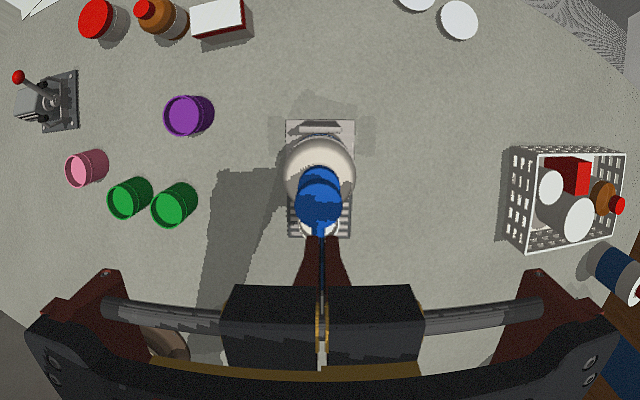

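```bash
OMP_NUM_THREADS=1 python3 -c "
from go import *
go((.642,.226,.27),.235,0.0)
go((.642,.226,.162),.235,0.0)
go((.534,.2008,.162),.235,0.0)
"
```

```text
from [ 0.5477 -0.3076  0.3626] shift [ 0.0943  0.5336 -0.0896] rot [ 0.001   0.0044 -0.0152] deg 0.9055727335639904 
q [ 0.1782  0.6872 -1.0128  1.3623  0.5775  1.4014 -2.1586] 2.1241861969348042e-07 7.411163618015018e-07 margin 0.44859540733058756 t 17.45
from [ 0.5477 -0.3076  0.3626] shift [ 0.0943  0.5336 -0.1976] rot [ 0.001   0.0044 -0.0152] deg 0.9055727335639904 
q [ 0.1886  0.7953 -1.0097  1.4847  0.6917  1.2468 -2.2442] 3.736005894043354e-07 1.1404981701432295e-06 margin 0.4602543732140165 t 17.45
from [ 0.5477 -0.3076  0.3626] shift [-0.0137  0.5084 -0.1976] rot [ 0.001   0.0044 -0.0152] deg 0.9055727335639904 
q [ 0.2652  0.6075 -1.0007  1.7724  0.5742  1.0857 -2.2714] 6.105631839867014e-07 2.0540061038400953e-06 margin 0.46934358199975557 t 17.45
```

Request:
{"name": "drive_tool", "arguments": {
  "moves": [0.003,0.015,0,0,0,0,0.008,0.045,0,0,0,0,0.015,0.08,0,0,0,0,0.021,0.115,0,0,0,0,0.027,0.15,0,0,0,0,0.033,0.185,0,0,0,0,0.04,0.22,0,0,0,0,0.046,0.255,0,0,0,0,0.052,0.29,0,0,0,0,0.058,0.325,0,0,0,0]
}}

```text
time_s: 18.28
position: [0.603, 0.0196, 0.3565]
tcp_rot: [[0.969, 0.248, -0.004], [0.248, -0.969, 0.001], [-0.003, -0.002, -1.0]]
contact_force: [1.7, 0.2, 1.0]
gripper_width: 0.0005
```

Request:
{"name": "drive_tool", "arguments": {
  "moves": [0.007,0.035,0,0,0,-0.005,0.014,0.07,-0.01,0,0,-0.01,0.022,0.11,-0.02,0,0,-0.015,0.03,0.145,-0.03,0,0,-0.015,0.037,0.175,-0.04,0,0,-0.015,0.04,0.2,-0.05,0,0,-0.015,0.04,0.209,-0.06,0,0,-0.015,0.04,0.209,-0.06,0,0,-0.015]
}}

```text
time_s: 18.95
position: [0.6412, 0.2293, 0.2942]
tcp_rot: [[0.971, 0.238, -0.007], [0.238, -0.971, 0.001], [-0.006, -0.002, -1.0]]
contact_force: [-0.6, 0.1, -0.4]
gripper_width: 0.0004
```

```bash
OMP_NUM_THREADS=1 python3 -c "
from go import *
go((.642,.226,.168),.235,0.0)
from h import *
f=wcam();im=f['image'][:,:,::-1].copy()
for d in spot_point('lever_knob','wrist')[:2]: print(d['conf'],d['location'],watz(d['location'],.157))
for d in spot_point('lever_pivot','wrist')[:2]: print(d['conf'],d['location'],watz(d['location'],.062))
print(wproj([.604,.217,.1565]))
cv2.imwrite('pics/w14.png',im)
f=cam('side');cv2.imwrite('pics/s14.png',cv2.resize(f['image'][80:260,230:430,::-1],None,fx=3.3,fy=3.3,interpolation=cv2.INTER_CUBIC))
"
```

```text
from [0.6412 0.2293 0.2942] shift [ 0.0008 -0.0033 -0.1232] rot [-0.0009 -0.0067 -0.0056] deg 0.5011934204649725 
q [ 0.1541  0.7547 -0.934   1.4817  0.626   1.2229 -2.2013] 9.288955378908346e-09 7.512691913337565e-08 margin 0.5359622290699771 t 18.95
0.75 [232.8, 321.2] [0.6027 0.2222 0.157 ]
0.32 [153.2, 482.7] [0.7208 0.0871 0.157 ]
0.63 [236.2, 322.3] [0.5567 0.21   0.062 ]
0.4 [154.7, 481.4] [0.7173 0.0322 0.062 ]
[[326.7108 232.6107]]
```

View pics/w14.png

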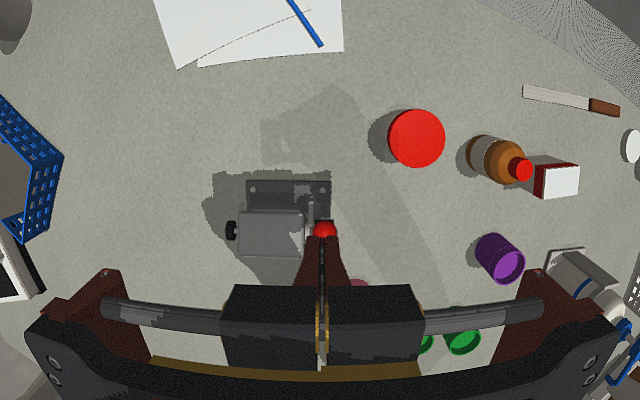

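View pics/s14.png

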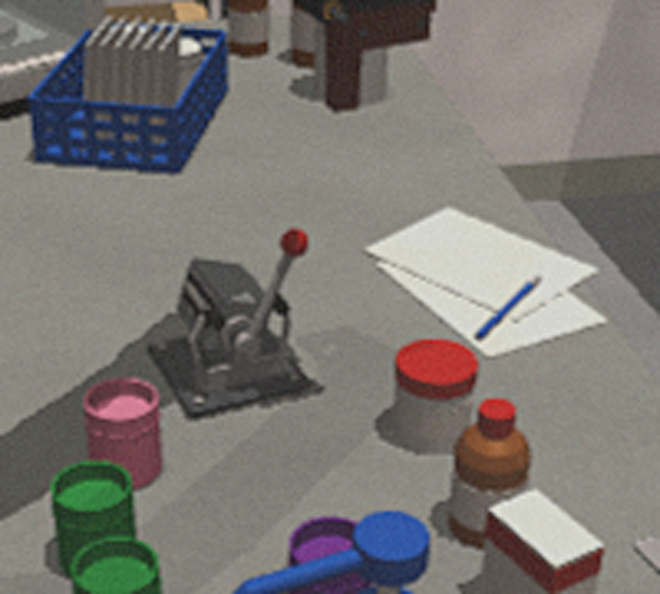

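Request:
{"name": "drive_tool", "arguments": {
  "moves": [0.001,-0.002,-0.02,0,0,0,0.001,-0.002,-0.05,0,0,0,0.001,-0.002,-0.08,0,0,0,0.001,-0.002,-0.105,0,0,0,0.001,-0.002,-0.12,0,0,0,0.001,-0.002,-0.126,0,0,0,0.001,-0.002,-0.126,0,0,0]
}}

```text
time_s: 19.73
position: [0.645, 0.2225, 0.1711]
tcp_rot: [[0.973, 0.231, -0.003], [0.231, -0.973, 0.001], [-0.002, -0.001, -1.0]]
contact_force: [-0.2, 1.5, -0.2]
gripper_width: 0.0006
```

```bash
OMP_NUM_THREADS=1 python3 -c "
from h import *
f=wcam();im=f['image'][:,:,::-1].copy()
cv2.imwrite('pics/w15.png',cv2.resize(im[140:300,220:420],None,fx=4,fy=3.5))
f=cam('side');cv2.imwrite('pics/s15.png',cv2.resize(f['image'][120:240,250:380,::-1],None,fx=5,fy=5,interpolation=cv2.INTER_CUBIC))
"
```

```text
(no output)
```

View pics/w15.png

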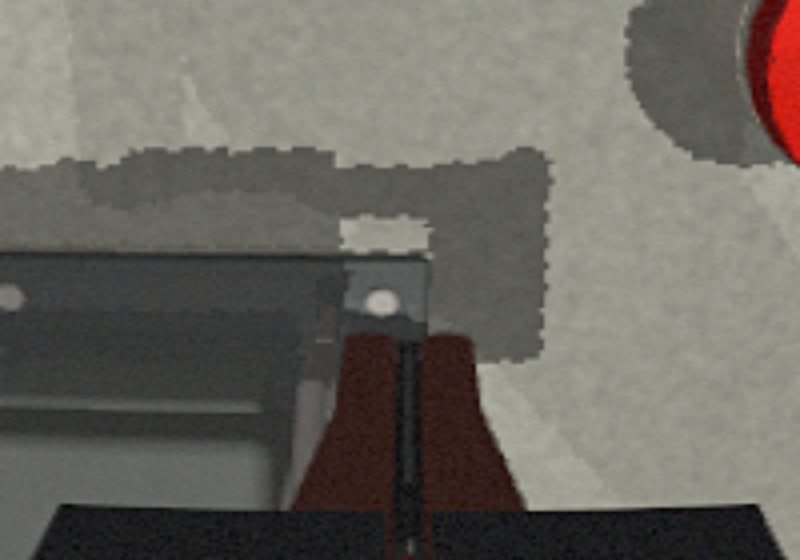

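View pics/s15.png

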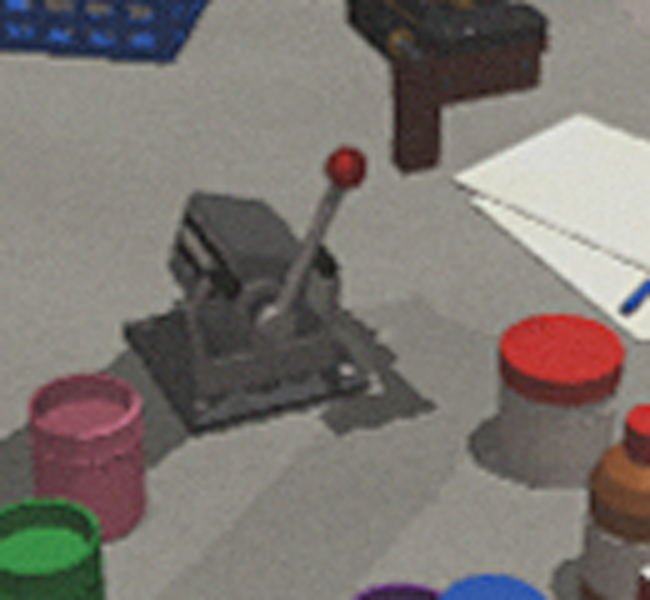

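Request:
{"name": "drive_tool", "arguments": {
  "moves": [0,0.003,-0.006,0,0,0,-0.005,0.002,-0.008,0,0,0,-0.012,0,-0.008,0,0,0,-0.022,-0.002,-0.008,0,0,0,-0.032,-0.005,-0.008,0,0,0,-0.042,-0.007,-0.008,0,0,0,-0.052,-0.009,-0.008,0,0,0,-0.062,-0.012,-0.008,0,0,0,-0.072,-0.014,-0.008,0,0,0,-0.082,-0.016,-0.008,0,0,0]
}}

```text
time_s: 20.67
position: [0.5629, 0.208, 0.1648]
tcp_rot: [[0.973, 0.233, 0.001], [0.233, -0.973, 0.002], [0.001, -0.001, -1.0]]
contact_force: [2.9, 0.7, 0.0]
gripper_width: 0.0005
```

```bash
OMP_NUM_THREADS=1 python3 -c "
from h import *
f=cam('side');cv2.imwrite('pics/s16.png',cv2.resize(f['image'][120:240,250:380,::-1],None,fx=5,fy=5,interpolation=cv2.INTER_CUBIC))
s=sensors.get_state();print(s['position'],s['contact_force'])
"
```

```text
[0.56101748 0.20769403 0.16457533] [1.05119715 0.0884133  0.83218879]
```

View pics/s16.png

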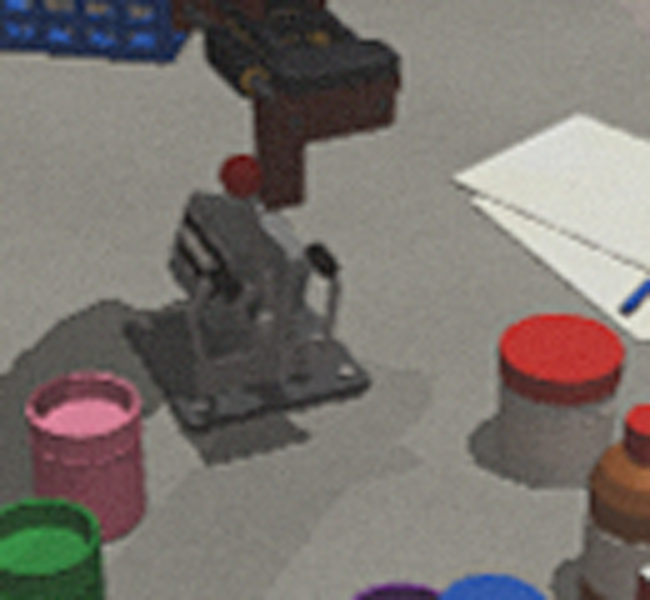

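Request:
{"name": "drive_tool", "arguments": {
  "moves": [-0.006,-0.0014,0,0,0,0,-0.012,-0.0028,0,0,0,0,-0.018,-0.0042,0,0,0,0,-0.018,-0.0042,0,0,0,0,-0.018,-0.0042,0,0,0,0]
}}

```text
time_s: 21.13
position: [0.545, 0.2036, 0.1639]
tcp_rot: [[0.973, 0.232, -0.001], [0.232, -0.973, 0.001], [-0.001, -0.001, -1.0]]
contact_force: [2.7, 0.1, 0.9]
gripper_width: 0.0007
```

Request:
{"name": "drive_tool", "arguments": {
  "moves": [-0.003,-0.0007,0,0,0,0,-0.005,-0.0012,0,0,0,0,-0.005,-0.0012,0,0,0,0]
}}

```text
time_s: 21.38
position: [0.5397, 0.2024, 0.1635]
tcp_rot: [[0.973, 0.233, -0.002], [0.233, -0.973, 0.001], [-0.002, -0.002, -1.0]]
contact_force: [4.1, 2.3, -2.8]
gripper_width: 0.0005
```

Request:
{"name": "drive_tool", "arguments": {
  "moves": [-0.002,-0.0005,0,0,0,0,-0.003,-0.0007,0,0,0,0,-0.003,-0.0007,0,0,0,0]
}}

```text
time_s: 21.63
position: [0.5369, 0.2017, 0.1636]
tcp_rot: [[0.973, 0.233, -0.001], [0.233, -0.973, 0.001], [-0.001, -0.002, -1.0]]
contact_force: [5.4, 2.1, -3.7]
gripper_width: 0.0
```

Request:
{"name": "drive_tool", "arguments": {
  "moves": [-0.002,-0.0005,0,0,0,0,-0.003,-0.0007,0,0,0,0,-0.003,-0.0007,0,0,0,0]
}}

```text
time_s: 21.88
position: [0.5361, 0.2015, 0.1638]
tcp_rot: [[0.973, 0.232, 0.003], [0.232, -0.973, 0.004], [0.003, -0.003, -1.0]]
contact_force: [12.0, 4.0, -10.5]
gripper_width: 0.0003
```

Request:
{"name": "drive_tool", "arguments": {
  "moves": [-0.0015,-0.0003,0,0,0,0,-0.0015,-0.0003,0,0,0,0]
}}

```text
time_s: 22.05
position: [0.5357, 0.2013, 0.1638]
tcp_rot: [[0.973, 0.232, 0.004], [0.232, -0.973, 0.005], [0.005, -0.004, -1.0]]
contact_force: [16.9, 6.4, -14.8]
gripper_width: 0.0005
```

```bash
OMP_NUM_THREADS=1 python3 -c "
from h import *
f=cam('side');cv2.imwrite('pics/s17.png',cv2.resize(f['image'][120:240,250:380,::-1],None,fx=5,fy=5,interpolation=cv2.INTER_CUBIC))
print(proj('side',[[.5595-.0457*.973,.2068-.0457*.229,.1565]]))
"
```

```text
[[289.13526014 159.3916672 ]]
```

View pics/s17.png

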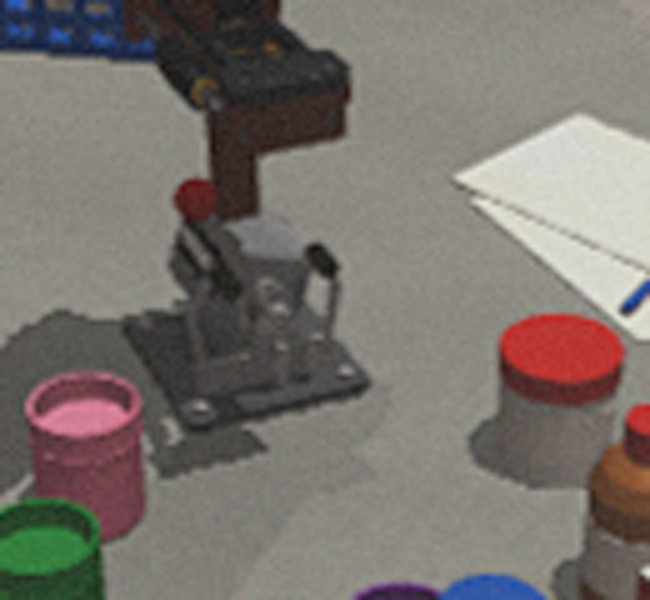

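Request:
{"name": "drive_tool", "arguments": {
  "moves": [0.008,0.002,0,0,0,0,0.022,0.005,0,0,0,0,0.038,0.009,0,0,0,0,0.054,0.0127,0,0,0,0,0.07,0.0165,0,0,0,0,0.086,0.02,0,0,0,0,0.102,0.024,0,0,0,0,0.116,0.027,0,0,0,0,0.126,0.03,0.01,0,0,0,0.13,0.031,0.03,0,0,0]
}}

```text
time_s: 22.93
position: [0.6615, 0.2312, 0.1909]
tcp_rot: [[0.973, 0.233, -0.008], [0.233, -0.973, -0.001], [-0.008, -0.001, -1.0]]
contact_force: [-0.7, -0.2, -0.9]
gripper_width: 0.0006
```

Request:
{"name": "drive_tool", "arguments": {
  "moves": [0.003,0,0.03,0,0,0,0.005,0,0.065,0,0,0,0.005,0,0.1,0,0,0,0.005,0,0.13,0,0,0,0.005,0,0.13,0,0,0]
}}

```text
time_s: 23.35
position: [0.6675, 0.2337, 0.3308]
tcp_rot: [[0.972, 0.233, 0.004], [0.233, -0.972, 0.005], [0.005, -0.004, -1.0]]
contact_force: [0.5, 0.9, 0.1]
gripper_width: 0.0006
```

```bash
OMP_NUM_THREADS=1 python3 -c "
from h import *
f=cam('side');im=f['image'][:,:,::-1]
cv2.imwrite('pics/s18.png',cv2.resize(im[130:400,220:440],None,fx=2.2,fy=2.2,interpolation=cv2.INTER_CUBIC))
hsv=cv2.cvtColor(f['image'],cv2.COLOR_RGB2HSV)
red=((hsv[...,0]<8)|(hsv[...,0]>172))&(hsv[...,1]>140)&(hsv[...,2]>70)
k,l,st,ce=cv2.connectedComponentsWithStats(red.astype(np.uint8))
print([(st[i].tolist(),ce[i][::-1].round(1).tolist()) for i in range(1,k) if st[i][4]>15])
cam('top');cv2.imwrite('pics/t18.png',cv2.resize(C['top']['image'][120:290,190:460,::-1],None,fx=2.9,fy=2.9,interpolation=cv2.INTER_CUBIC))
for n in('side','top'):
    for d in spot_point('jar',n): print(n,d['conf'],d['location'],atz(n,d['location'],.012))
print(sensors.get_state()['contact_force'],sensors.get_state()['time_s'])
"
```

```text
[([302, 68, 6, 6, 23], [70.0, 304.9]), ([316, 150, 7, 7, 35], [152.5, 318.7]), ([350, 183, 25, 17, 286], [189.8, 362.1]), ([375, 201, 11, 8, 62], [203.9, 380.4]), ([397, 247, 15, 12, 64], [252.7, 404.5])]
side 0.86 [272.6, 267.4] [ 0.41823515 -0.08827318  0.012     ]
side 0.73 [266.1, 327.3] [ 0.56435055 -0.09372847  0.012     ]
side 0.66 [352.7, 300.7] [ 0.46188595 -0.32079572  0.012     ]
side 0.59 [248.9, 259.7] [0.40674747 0.00083316 0.012     ]
side 0.55 [220.2, 270.0] [0.44467582 0.11688829 0.012     ]
top 0.65 [256.6, 279.9] [0.42150773 0.12363141 0.012     ]
top 0.63 [240.6, 424.9] [ 0.46386585 -0.32385782  0.012     ]
top 0.63 [204.0, 433.0] [ 0.57726881 -0.35373433  0.012     ]
top 0.57 [210.5, 344.9] [ 0.56106661 -0.07900997  0.012     ]
top 0.41 [256.1, 345.4] [ 0.42000243 -0.07767777  0.012     ]
[-0.36984296  0.19243163 -0.32100285] 23.55
```

View pics/s18.png

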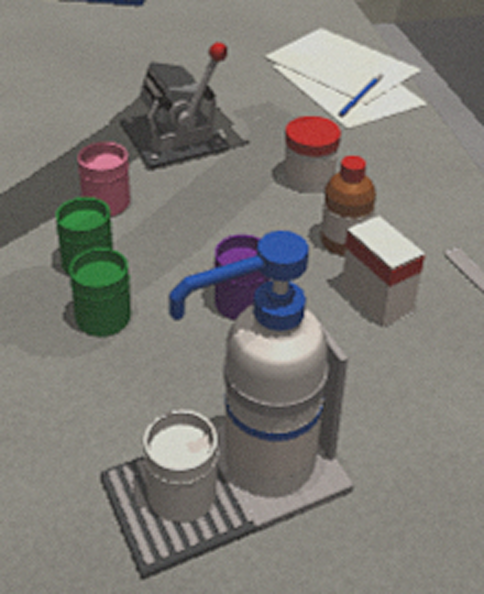

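View pics/t18.png

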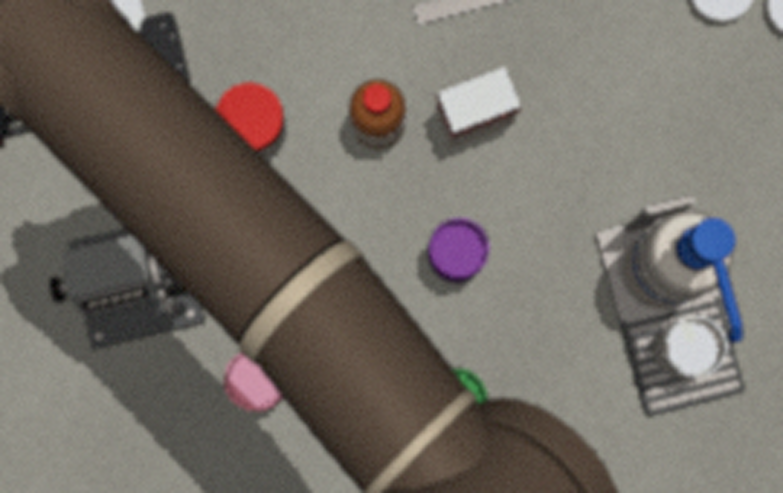

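```bash
python3 -c "
from bench import bot
print(bot.finish_job())"
```

```text
the job is handed in; nothing more can be done
None
```

The job is done and handed in at about 23.6 s of robot time, with the robot touching nothing. The hand-in call gives no verdict.

- **Jar:** I took the white open jar with the tool leaned about 30° and set it on the drip tray. The last checks put it at about (0.462–0.464, -0.321 to -0.324). The spout was measured at (0.464–0.467, -0.319 to -0.326), so the jar is centred to within a few mm. The side picture shows it upright.
- **Pump:** I pressed the head until it stopped moving; the force rose from 10 to 28 N with no further travel. It came back up, and the spout tip is at its starting place in the side picture. The fingertips pressed about 7 mm off the head's centre because the arm lagged its commands.
- **Lever:** I pulled the knob to its stop, where it lay within 1 pixel of the predicted position and the force jumped from 6 to 17 N. I then backed the finger away along the knob's path. The knob returned to its home pixel: (318.7, 152.5), against (319.0, 152.5) at the start.
- **Bystanders:** The red parts of the filled jar, bottle and carton lie within about a pixel of where they started in the side picture.

**Failed or disagreed:**
- My first lean for the pick-up was out of the arm's reach, so I lifted off without touching anything and used a different direction.
- The tray position from the fixed cameras and from the wrist camera differed by about 2 mm; I followed the wrist camera.
- Some network reports were wrong and I ignored them, such as a spout at a green jar.

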